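# Close the pinned pastry mould

### The job

Draw the pink mould cover out of its rack by its free end and set it down flat on the worktop, letting go of it. Then take it by its black handle and put it on the white mould base, big hole over big pin (yellow stripe to yellow stripe), lowering it until it is fully home on the seat before you let go. Leave the paper roll, chopping board, spoon and pastry cutter where they are.

Things in the scene. Friction and masses are not known exactly. Their poses are not given: they have to be found in the camera images.
- cover_center (a point): Pink mould cover, a loose flat plate 200 x 56 x 14 mm, about 0.2 kg. Point: centre of the plate, 7 mm above its underside. x along its length, towards the big hole and the yellow stripe; y across its width; z up through its top. At the start it lies in the rack, its -x end sticking out towards the robot; only that end is free there, to be gripped across the width some 80 mm from the centre.
- cover_handle (a point): Middle of the cover's black bar handle, 42 mm above the plate's underside; axes as the cover's. The bar is 70 mm long (x) and 16 mm thick (y) and fills 30 to 58 mm above the underside, on two posts 14 mm square at x = +-26 mm.
- hole_big (a point): Centre of the big through hole (16 mm) of the cover, at its underside, 82 mm from the centre along +x.
- hole_small (a point): Centre of the small through hole (12 mm) of the cover, at its underside, 82 mm from the centre along -x.
- base_seat (a point): White mould base, fixed to the worktop, 210 x 84 mm. Point: centre of its flat seat with three round wells, 30 mm above the worktop. x along its length, towards the big pin and a yellow stripe; z up. Walls along its two long sides rise 18 mm above the seat, 68 mm apart, so they leave only 6 mm beside the seated cover, whose edges lie below their tops: no room there for fingers.
- pin_big (a point): Foot of the big steel pin (14 mm diameter) on the seat, 82 mm from base_seat along +x. Both pins rise 28 mm above the seat; the last 7 mm taper by 4 mm in radius.
- pin_small (a point): Foot of the small steel pin (10 mm diameter) on the seat, 82 mm from base_seat along -x.
- rack_front (a point): Fixed aluminium rack, open to the robot, 112 mm wide inside. Point: middle of the opening, on top of its 12 mm thick floor, level with the roof's front edge; the floor reaches 15 mm further out. x points into the rack: the cover is drawn out along -x. The roof's underside is 86 mm above the floor; baking tins on it reach 143 mm above the worktop. The worktop before the rack is free.
- rack: The same rack; origin on the worktop 90 mm in front of its opening (along -x of the rack).
- paper_roll: Bystander: white kitchen paper roll standing upright, 112 mm across, 220 mm high; origin under its centre; to be left where it is.
- board: Bystander: wooden chopping board lying flat, 240 x 150 x 14 mm; origin under its centre; to be left where it is.
- spoon: Bystander: wooden spoon lying on the worktop, 240 mm long; origin under its centre; to be left where it is.
- cutter: Bystander: copper ring-shaped pastry cutter, 70 mm across, 30 mm high; origin under its centre; to be left where it is.
Not all that is in view belongs to the job. What is shaped like the rack but purple or red is not meant.

How it is judged (in metres and radians):
On the way, in this order (a step that is already met when the one before it is completed fails the run):
1. the cover is out of the rack, lies flat on the worktop and has been let go (height (world z) of cover_center below 0.011 m and angle between cover_center's own z axis and vertical below 0.04 rad and distance of cover_center from where it was at the start of the episode above 0.08 m and contact force between cover and rack below 0.05 N and contact force between the fingers and cover below 0.05 N and linear speed of cover below 0.02 m/s), for 0.2 s.
2. the cover, still held, is down on the seat with both pins in their holes (horizontal distance between hole_big and pin_big below 0.004 m and horizontal distance between hole_small and pin_small below 0.004 m and z of cover_center in the frame of base_seat below 0.012 m and contact force between the fingers and cover above 0.3 N), for 0.1 s.
At the end, for the whole second after the job is handed in: The cover lies level (within 0.03 rad) and still on the base's seat, let go, its plate's centre less than 10 mm above the seat (7 mm when fully home), with the big hole within 4 mm of the big pin's axis and the small hole within 4 mm of the small pin's (horizontal distance between hole_big and pin_big below 0.004 m and horizontal distance between hole_small and pin_small below 0.004 m and z of cover_center in the frame of base_seat between 0.003 and 0.01 m and angle between cover_center's own z axis and vertical below 0.03 rad and linear speed of cover below 0.01 m/s and contact force between the fingers and cover below 0.05 N); the robot touches nothing.
It fails at once if the paper roll, board, spoon or cutter is moved by more than 40 mm (distance of any of paper_roll, board, spoon, cutter from where it was at the start of the episode above 0.04 m).
It also fails if it takes over 64 s, if anything falls off the work surface, if the arm or the gripper's body presses on something with over 40 N, if the wrist force passes 120 N, or if a joint passes its speed limit or range.

### The arm

A 7-joint arm with a two-finger parallel gripper is mounted at the origin on the work surface. World frame = base frame: x ahead of the robot, y to its left, z up, the work surface at z = 0. Lengths are in mm, angles in rad, forces in N, time in s.
With the tool pointing down it reaches from about 400 to 875 mm from the base axis. Payload 4.4 kg.
Tool frame: the origin (TCP) lies at the very end of the fingers, on their centre line; the grasp point (between the pads) lies 19 mm behind it; z points along the fingers, x is the direction in which the jaws open and shut, and the axes are right-handed (so a half turn about z gives the same grasp; the last joint's range is limited). The gripper opens to 85 mm and grips with 20 to 120 N. Pads are 22 mm wide; open, the fingers measure 114 mm over their backs; the gripper's body (76 mm by 85 mm) begins 54 mm behind the grasp point. The pads swing forward as they close: fully open they stand 13 mm farther back than shut.
Start: joints at [1.046, 0.628, 0.038, 1.517, -0.027, 0.996, -0.02], TCP at [287.895, -582.781, 231.313] pointing down, gripper open.
Joint ranges: [-3.06, 3.06], [-0.37, 2.12], [-1.25, 1.32], [0.18, 2.47], [-1.1, 4.24], [0.23, 1.98], [-2.94, 2.94]. Speed limits (rad/s): [2.57, 2.57, 3.14, 3.14, 3.14, 3.14, 3.14].

### API

Orientations are given as [roll, pitch, yaw] about the fixed x, y, z axes, in that order (R = Rz(yaw) Ry(pitch) Rx(roll)).
In Python, from cell import ctrl gives the robot as it stands.
- The arm moves only by the shell command python3 -m creep 'ROWS'. ROWS is text: rows parted by semicolons, each of 7 numbers parted by spaces: the shift along the tool's x, y, z in units of 40 mm (1.0 is 40 mm), then the turn, a rotation vector about the tool's x, y, z in degrees, then the closure, from 0 (fully open) to 1 (shut). In form: x y z rx ry rz grip; .... A call has 1 to 10 rows; each row is the pose to reach, as a shift and turn from the pose commanded when the call began, along the tool's axes at that moment; what a row does not reach only later rows make up. A row lasts 1/12 s, in which the tool goes at most 41.7 mm and 7.16 degrees, less where a joint would pass 70% of its speed; a pose out of reach is approached as far as the arm can. A call with a gripper value outside its range is refused whole. The fingers move at their own pace and stop on an object; the grip force is fixed at half the most. Time passes only in rows, so rows that repeat a pose let the fingers close. It gives the time, the measured TCP pose, the force and the opening at its end, in the units of the state.
- ctrl.read_state(): the state, without advancing time (a new reading comes with each control period).
- ctrl.get_image(name): name is "side" or "top"; returns a dict with "img" (384x512x3 uint8, red, green, blue), "vfov" (degrees; the focal length in pixels is half the picture's height over the tangent of half this angle, whatever the lens; pixels are square), "cx", "cy" (the principal point, pixels), "T" (4x4, takes a point from camera to world coordinates). Camera axes: x right, y up, looking along -z (the intrinsics and any distortion apply to the point x, -y, -z); pixel columns grow to the right and rows downward; lengths in mm; the calibration is good to about 2 mm. A picture is of the moment at which its call begins. There is no depth.
- ctrl.finish_job(): hands the job in, once; it reports no verdict.
Trained networks look in the newest picture that a camera, given by its name, has taken for a name from the list of things; names that differ only in an ending like _2 or _b are one class to them, and where a whole thing is asked for, a point or a joint stands for the part that bears it (a point fixed in the world has none). Each returns a list of dicts, best first, with "score" (0 to 1); they miss things now and then, are a little off and sometimes report something else, mostly with a low value. They report only what shows in the picture. A call takes as long as a camera call. They do not tell look-alikes from the thing itself.
- ctrl.boxes_of(camera, thing): "rect" ([left, top, right, bottom] in pixels, round what is visible of it).
- ctrl.cut_out(camera, thing): "pixels" (384x512 bool, what is visible of it) and "rect" ([left, top, right, bottom] in pixels, round what is visible of it).
The state is a dict: "clock": time; "qpos": joint angles; "qd": joint speeds; "tau": joint torques, N m; "eef_pos": TCP position; "tool_rot": TCP orientation; "force": force on the tool from outside, world axes, zero at the start; "torque": the same for the moment, N m; "width": finger opening in mm.
Only numpy, scipy, OpenCV 4.12 (cv2) and the standard library are available. Lean on these libraries where they do the work, as an engineer would, in place of code of your own. Each camera call takes 0.05 s, during which the arm holds its last target.

## Working session

There is one attempt and no reset: what is moved stays moved. The work goes in short steps, Python scripts to look and compute and a shell command to move; the robot and the scene stay as the last step left them, time stands still between calls to the robot, and variables do not carry over. Pictures are saved under pics/ and viewed, and the job is handed in when it is done.

```bash
ls; mkdir -p pics
python3 - <<'E'
from cell import ctrl
import cv2
print(ctrl.read_state())
for n in ("side","top"):
    d=ctrl.get_image(n)
    cv2.imwrite(f"pics/{n}0.png",d["img"][:,:,::-1])
    print(n,{k:v for k,v in d.items() if k!="img"})
E
```

```text
pics
{'clock': 0.0, 'qpos': array([ 1.04619455,  0.62929794,  0.03845172,  1.51837913, -0.02697728,
        0.99628145, -0.02002159]), 'qd': array([-0.00130992,  0.00061569,  0.00131657,  0.00106889, -0.00085619,
       -0.00098726, -0.00050414]), 'tau': array([-8.84654110e-04, -5.63408732e+01,  1.22605383e+00, -1.93453932e+01,
        1.09479626e-02,  1.01839119e-02,  1.93110475e-05]), 'eef_pos': array([ 287.60839981, -582.21591901,  230.41693176]), 'tool_rot': array([ 3.14154580e+00,  1.84703422e-03, -1.11201198e+00]), 'force': array([ 0.22999402,  0.26804825, -0.35213198]), 'torque': array([-0.01624314,  0.03838516, -0.06340806]), 'width': 85.26664153021288}
side {'vfov': 47.33208685936507, 'cx': 261.7871540239066, 'cy': 190.38943974715528, 'T': array([[-9.90873007e-01,  9.82219276e-02, -9.23208328e-02,
         3.12723275e+02],
       [-1.34006393e-01, -6.43616445e-01,  7.53525154e-01,
         1.19481208e+03],
       [ 1.45934869e-02,  7.59019318e-01,  6.50904529e-01,
         1.06107759e+03],
       [ 0.00000000e+00,  0.00000000e+00,  0.00000000e+00,
         1.00000000e+00]])}
top {'vfov': 49.74022164483179, 'cx': 250.76459692868195, 'cy': 193.02281368048403, 'T': array([[-1.27515655e-02,  9.89264225e-01, -1.45580530e-01,
         2.33172211e+02],
       [-9.99778488e-01, -1.50519688e-02, -1.47109873e-02,
         1.11332263e+01],
       [-1.67443270e-02,  1.45360694e-01,  9.89237027e-01,
         1.61767063e+03],
       [ 0.00000000e+00,  0.00000000e+00,  0.00000000e+00,
         1.00000000e+00]])}
```

View pics/side0.png

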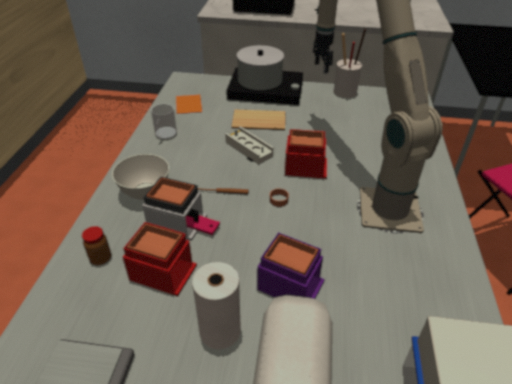

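View pics/top0.png

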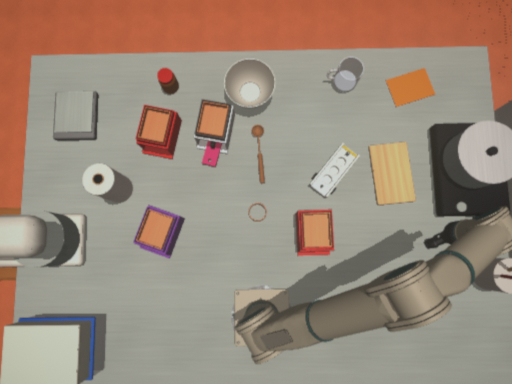

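```bash
cat > h.py <<'E'
from cell import ctrl
import cv2, numpy as np
def cam(d):
    f=d["img"].shape[0]/2/np.tan(np.radians(d["vfov"]/2)); return f,d["cx"],d["cy"],np.array(d["T"])
def proj(c,P):
    f,cx,cy,T=c; P=np.atleast_2d(P); q=(P-T[:3,3])@T[:3,:3]
    return np.c_[cx+f*q[:,0]/-q[:,2], cy-f*q[:,1]/-q[:,2]]
def ray(c,uv):
    f,cx,cy,T=c; d=np.array([(uv[0]-cx)/f,-(uv[1]-cy)/f,-1.]); return T[:3,3],T[:3,:3]@d
def onz(c,uv,z):
    o,d=ray(c,uv); return o+d*(z-o[2])/d[2]
def crop(img,x0,y0,x1,y1,s,name):
    cv2.imwrite(name,cv2.resize(img[y0:y1,x0:x1,::-1],None,fx=s,fy=s,interpolation=cv2.INTER_CUBIC))
def tri(rs):
    A=np.zeros((3,3));b=np.zeros(3)
    for o,d in rs:
        d=d/np.linalg.norm(d);M=np.eye(3)-np.outer(d,d);A+=M;b+=M@o
    return np.linalg.solve(A,b)
E
python3 - <<'E'
from h import *
import pickle
D={}
for n in("side","top"):
    d=ctrl.get_image(n); D[n]=d
    for t in("cover_center","cover_handle","hole_big","hole_small","base_seat","pin_big","pin_small","rack","rack_front","paper_roll","board","spoon","cutter"):
        r=ctrl.boxes_of(n,t)
        print(n,t,[(round(x["score"],2),np.round(x["rect"]).tolist()) for x in r][:4])
pickle.dump(D,open("D0.pkl","wb"))
crop(D["top"]["img"],185,85,285,185,6,"pics/t1.png")
crop(D["side"]["img"],120,160,240,250,6,"pics/s1.png")
crop(D["top"]["img"],300,130,370,210,7,"pics/t2.png")
crop(D["side"]["img"],210,115,290,175,8,"pics/s2.png")
E
```

```text
side cover_center [(0.69, [142.0, 174.0, 207.0, 243.0]), (0.68, [185.0, 209.0, 220.0, 237.0]), (0.27, [220.0, 127.0, 275.0, 165.0])]
side cover_handle [(0.85, [186.0, 210.0, 221.0, 234.0])]
side hole_big []
side hole_small [(0.82, [183.0, 210.0, 222.0, 236.0])]
side base_seat []
side pin_big [(0.67, [225.0, 127.0, 274.0, 163.0])]
side pin_small [(0.68, [268.0, 186.0, 289.0, 204.0]), (0.63, [224.0, 131.0, 274.0, 164.0]), (0.56, [141.0, 176.0, 212.0, 243.0])]
side rack [(0.82, [283.0, 130.0, 329.0, 180.0]), (0.78, [121.0, 222.0, 198.0, 295.0]), (0.68, [258.0, 233.0, 324.0, 296.0]), (0.56, [142.0, 176.0, 205.0, 242.0])]
side rack_front [(0.98, [259.0, 232.0, 324.0, 300.0]), (0.91, [120.0, 219.0, 199.0, 296.0]), (0.72, [283.0, 130.0, 328.0, 179.0]), (0.6, [144.0, 178.0, 206.0, 238.0])]
side paper_roll [(0.76, [194.0, 260.0, 242.0, 347.0])]
side board []
side spoon []
side cutter [(0.79, [270.0, 188.0, 291.0, 205.0]), (0.43, [232.0, 111.0, 284.0, 132.0])]
top cover_center [(0.73, [202.0, 144.0, 219.0, 165.0])]
top cover_handle [(0.59, [203.0, 140.0, 222.0, 167.0]), (0.16, [195.0, 98.0, 23
[... 216 characters left out ...]
n_big [(0.8, [312.0, 148.0, 354.0, 198.0])]
top pin_small [(0.68, [310.0, 142.0, 358.0, 200.0])]
top rack [(0.79, [136.0, 106.0, 182.0, 156.0]), (0.75, [131.0, 210.0, 185.0, 258.0]), (0.73, [297.0, 205.0, 334.0, 256.0]), (0.7, [194.0, 98.0, 234.0, 153.0])]
top rack_front [(0.88, [296.0, 210.0, 336.0, 258.0]), (0.74, [138.0, 104.0, 182.0, 157.0]), (0.64, [194.0, 98.0, 234.0, 152.0]), (0.56, [132.0, 205.0, 184.0, 260.0])]
top paper_roll [(0.92, [80.0, 168.0, 131.0, 204.0]), (0.59, [309.0, 145.0, 360.0, 197.0])]
top board [(0.66, [367.0, 147.0, 416.0, 206.0]), (0.46, [307.0, 142.0, 360.0, 197.0])]
top spoon [(0.74, [250.0, 125.0, 263.0, 184.0])]
top cutter [(0.33, [197.0, 138.0, 224.0, 168.0])]
```

Run:
```python
import cv2
a=cv2.imread("pics/t1.png");print(a.shape)
```

```text
(600, 600, 3)
```

View pics/t1.png

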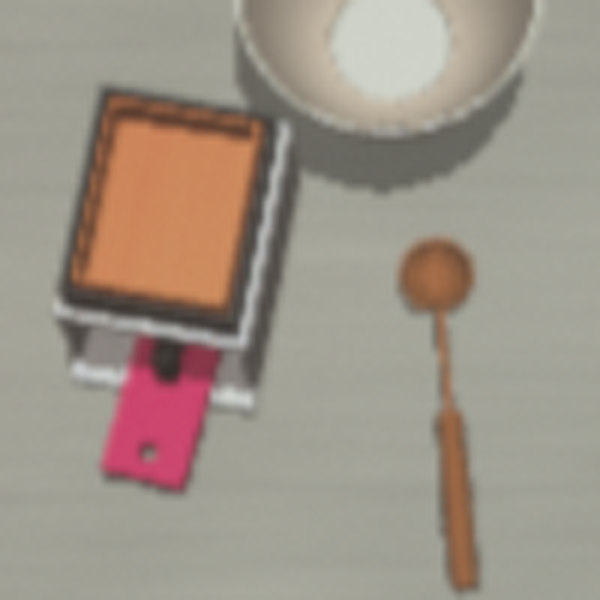

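View pics/s1.png

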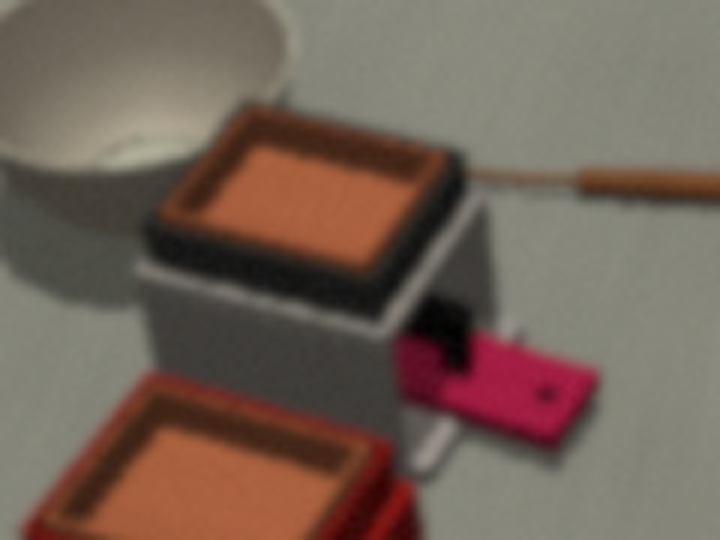

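View pics/t2.png

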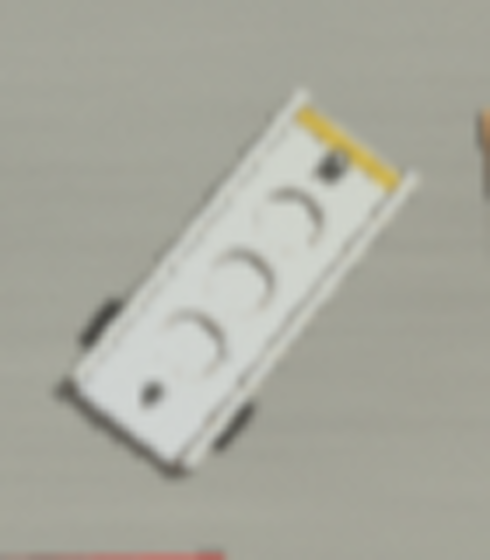

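View pics/s2.png

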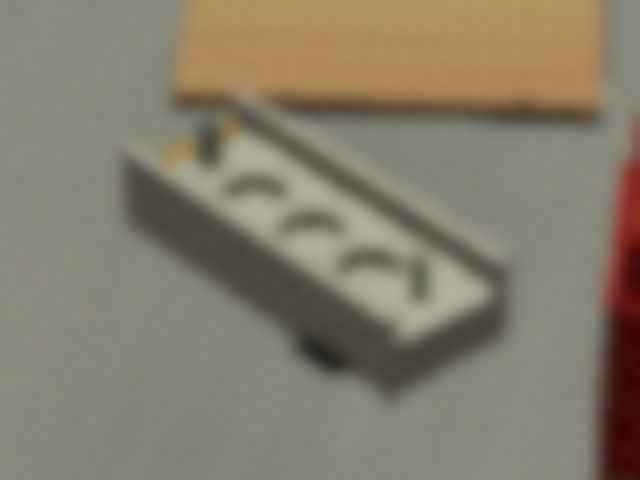

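```bash
cat >> h.py <<'E'
def pose(x,y,yaw,P,z=0):
    c,s=np.cos(yaw),np.sin(yaw);P=np.atleast_2d(P);return np.c_[x+c*P[:,0]-s*P[:,1],y+s*P[:,0]+c*P[:,1],z+P[:,2]]
def box(x0,x1,y0,y1,z0,z1):
    V=np.array([[x,y,z] for x in(x0,x1) for y in(y0,y1) for z in(z0,z1)],float)
    E=[(a,b) for a in range(8) for b in range(a+1,8) if bin(a^b).count("1")==1]
    return [(V[a],V[b]) for a,b in E]
def circ(x,y,z,r,n=16):
    t=np.linspace(0,2*np.pi,n+1);P=np.c_[x+r*np.cos(t),y+r*np.sin(t),0*t+z];return [(P[i],P[i+1]) for i in range(n)]
BASE=box(-105,105,-42,42,0,48)+box(-105,105,-34,34,30,48)+circ(82,0,30,7)+circ(-82,0,30,5)+circ(82,0,58,3)+circ(-82,0,58,1)+[(np.array([s*82,0,30.]),np.array([s*82,0,58.])) for s in(1,-1)]
COVER=box(-100,100,-28,28,0,14)+circ(82,0,14,8)+circ(-82,0,14,6)+box(-35,35,-8,8,30,58)
RACK=box(0,150,-56,56,12,98)+box(-15,0,-56,56,0,12)
def overlay(d,objs,x0,y0,x1,y1,s,name,col=(0,255,0)):
    c=cam(d);im=cv2.resize(d["img"][y0:y1,x0:x1,::-1],None,fx=s,fy=s,interpolation=cv2.INTER_CUBIC)
    for (x,y,yaw,z,M) in objs:
        for a,b in M:
            p=proj(c,pose(x,y,yaw,[a,b],z));q=((p-[x0,y0]+.5)*s-.5)
            cv2.line(im,tuple(int(round(v)) for v in q[0]),tuple(int(round(v)) for v in q[1]),col,1,cv2.LINE_AA)
    cv2.imwrite(name,im)
E
python3 - <<'E'
from h import *
import pickle
D=pickle.load(open("D0.pkl","rb"));t=cam(D["top"]);s=cam(D["side"])
T=lambda u,v:((u+.5)/7-.5+300,(v+.5)/7-.5+130)
S=lambda u,v:((u+.5)/8-.5+210,(v+.5)/8-.5+115)
# pins: big top / foot
print(onz(t,T(333,165),44),onz(t,T(151,393),44))
print(tri([ray(t,T(337,155)),ray(s,S(207,128))]),tri([ray(t,T(155,385)),ray(s,S(415,258))]))
print(tri([ray(t,T(328,178)),ray(s,S(213,160))]),tri([ray(t,T(148,402)),ray(s,S(420,298))]))
T1=lambda u,v:((u+.5)/6-.5+185,(v+.5)/6-.5+85)
S1=lambda u,v:((u+.5)/6-.5+120,(v+.5)/6-.5+160)
for a,b in [((148,451),(547,393)),((102,473),(600,375)),((186,490),(553,440)),((58,303),(485,200)),((243,340),(380,330))]:
    print(tri([ray(t,T1(*a)),ray(s,S1(*b))]))
print('cutter etc',onz(t,(258,212),15),onz(t,(99,184),110),onz(t,(390,172),7))
E
```

```text
[ 615.46574635 -341.44693368   44.        ] [ 489.00981102 -236.05844477   44.        ]
[ 618.6403709  -342.53385768   50.10237493] [ 492.42586312 -236.97372342   53.12699236]
[ 613.0657778  -341.31777654   30.67056978] [ 488.22675656 -236.58828779   29.04799694]
[602.875496   196.68970247  25.43432343]
[572.22761987 220.53911354  69.47222532]
[598.14296415 178.26741534 -32.9627726 ]
[634.64636173 228.65198947 196.80393079]
[700.67158838 137.8427094   -1.2759762 ]
cutter etc [394.10465403   7.81245427  15.        ] [497.49814421 596.87302832 110.        ] [ 545.53196217 -514.29960523    7.        ]
```

```bash
python3 - <<'E'
from h import *
import pickle
D=pickle.load(open("D0.pkl","rb"));t=cam(D["top"]);s=cam(D["side"])
T1=lambda u,v:((u+.5)/6-.5+185,(v+.5)/6-.5+85)
S1=lambda u,v:((u+.5)/6-.5+120,(v+.5)/6-.5+160)
for n,a,b in [('c+y',(103,470),(553,437)),('c-y',(186,488),(598,374)),('roof+y',(58,303),(382,332)),('roof-y',(243,345),(485,203)),('floor+y',(72,375),(425,472)),('floor-y',(253,407),(515,330))]:
    print(n,tri([ray(t,T1(*a)),ray(s,S1(*b))]).round(1))
bx=(550.7,-289.1,np.arctan2(-341.4+236.5,615.8-490.3))
print(bx)
yaw=np.radians(-12)  # guess
import math
h=np.array([602.9,196.7])
for yaw in(np.radians(-14),):
    c=h+82*np.array([np.cos(yaw),np.sin(yaw)])
    obj=[(c[0],c[1],yaw,12,COVER)]
    overlay(D["top"],obj,185,85,285,185,6,"pics/t3.png");overlay(D["side"],obj,120,160,240,250,6,"pics/s3.png")
overlay(D["top"],[(*bx,0,BASE)],300,130,370,210,7,"pics/t4.png")
overlay(D["side"],[(*bx,0,BASE)],210,115,290,175,8,"pics/s4.png")
E
python3 - <<'E'
import cv2,numpy as np
def P(a,b,o):
    A=cv2.imread(a);B=cv2.imread(b);h=max(A.shape[0],B.shape[0])
    f=lambda I:np.vstack([I,np.zeros((h-I.shape[0],I.shape[1],3),np.uint8)])
    cv2.imwrite(o,np.hstack([f(A),f(B)]))
E
```

```text
c+y [592.1 226.7  22.7]
c-y [579.3 172.3  19.7]
roof+y [677.5 243.8 107. ]
roof-y [650.8 128.1 100. ]
floor+y [659.5 249.5   8.7]
floor-y [637.5 129.2   4.4]
(550.7, -289.1, np.float64(-0.6962255549435273))
```

View pics/t3.png

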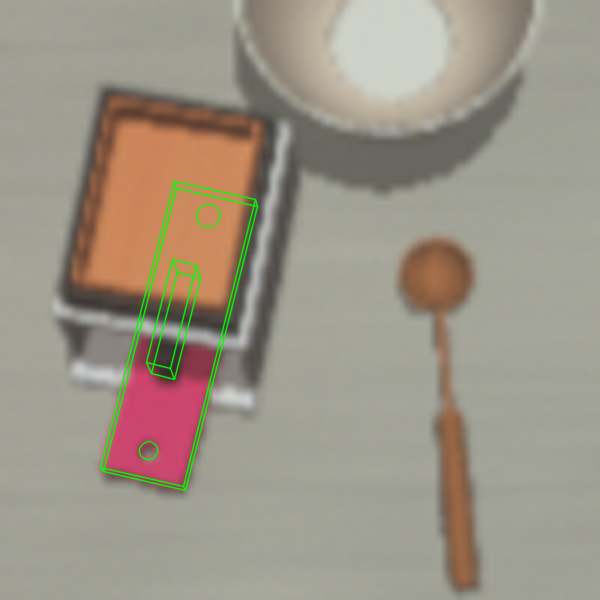

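View pics/s3.png

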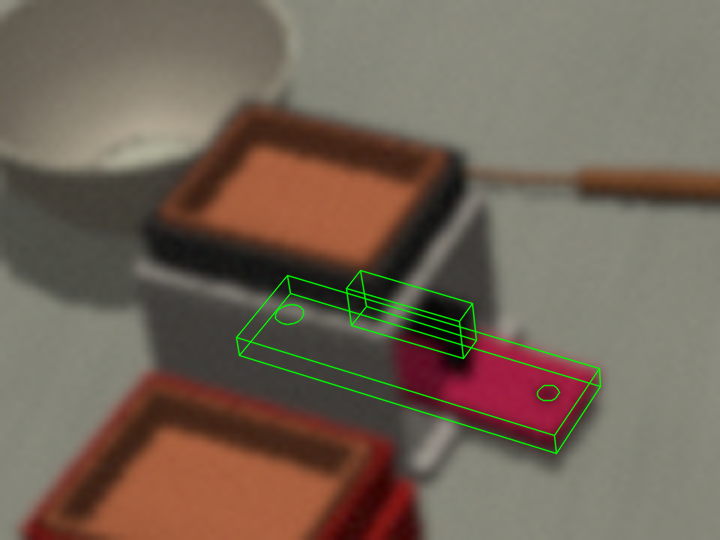

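View pics/t4.png

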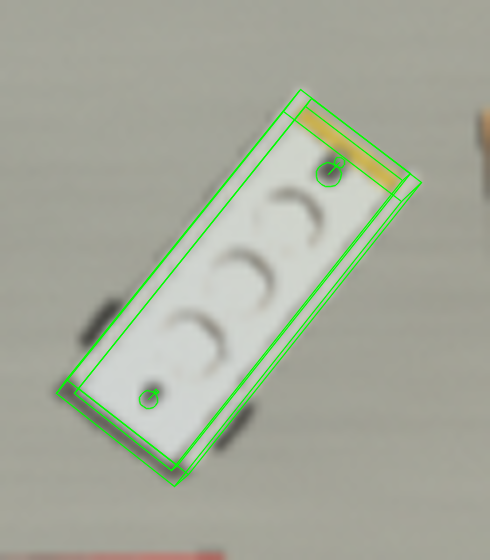

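View pics/s4.png

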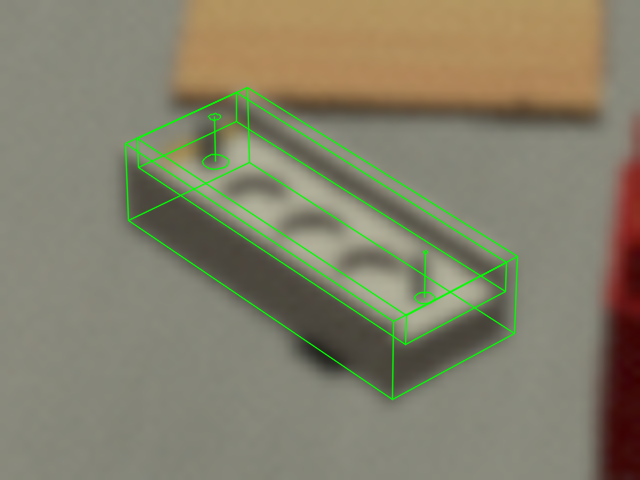

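```bash
cat >> h.py <<'E'
from scipy.spatial.transform import Rotation as Ro
def move(target,yaw=None,pitch=0,roll=np.pi):
    s=ctrl.read_state();R=Ro.from_euler("xyz",s["tool_rot"]);p=s["eef_pos"]
    d=R.inv().apply(np.array(target)-p)/40
    Rt=R if yaw is None else Ro.from_euler("xyz",[roll,pitch,yaw])
    print("now",p.round(1),s["tool_rot"].round(4),"shift",d.round(3),"rot",(R.inv()*Rt).as_rotvec(degrees=True).round(2),"t",round(s["clock"],2))
E
python3 - <<'E'
from h import *
import pickle
D=pickle.load(open("D0.pkl","rb"));t=cam(D["top"]);s=cam(D["side"])
for n,uv,z in [('redfront',(176,157),12),('redtopcorner',(173,152),98),('purp',(182,217),98),('purp2',(170,256),12),('red2',(300,253),12),('board',(380,205),14),('spoon',(263,184),5),('paper',(99,184),220)]:
    print(n,onz(t,uv,z).round())
c=np.array([682.5,176.9]);yaw=np.radians(-13.5);g=c-84*np.array([np.cos(yaw),np.sin(yaw)]);print(g)
move([g[0]-40*np.cos(yaw),g[1]-40*np.sin(yaw),180],np.pi/2+yaw)
E
```

```text
redfront [619. 331.  12.]
redtopcorner [618. 325.  98.]
purp [371. 288.  98.]
purp2 [229. 349.  12.]
red2 [ 234. -151.   12.]
board [ 415. -465.   14.]
spoon [506. -14.   5.]
paper [478. 554. 220.]
[600.82092669 196.50941056]
now [ 287.9 -582.8  231.3] [-3.1416 -0.     -1.112 ] shift [-14.643 -14.874   1.283] rot [   0.     -0.   -140.21] t 1.5
```

```bash
python3 -m creep '-14.6 -14.9 0 0 0 -140 0;-14.6 -14.9 0 0 0 -140 0;-14.6 -14.9 0 0 0 -140 0;-14.6 -14.9 0 0 0 -140 0;-14.6 -14.9 0 0 0 -140 0;-14.6 -14.9 0 0 0 -140 0;-14.6 -14.9 0 0 0 -140 0;-14.6 -14.9 0 0 0 -140 0;-14.6 -14.9 0 0 0 -140 0;-14.6 -14.9 0 0 0 -140 0'
python3 - <<'E'
from h import *
c=np.array([682.5,176.9]);yaw=np.radians(-13.5);g=c-84*np.array([np.cos(yaw),np.sin(yaw)])
move([g[0]-40*np.cos(yaw),g[1]-40*np.sin(yaw),180],np.pi/2+yaw)
E
```

```text
clock: 2.33
eef_pos: [426.0, -187.8, 231.7]
tool_rot: [3.141, -0.001, 0.144]
force: [0.9, -0.2, -0.5]
width: 85.5
now [ 426.  -187.8  231.7] [ 3.1408e+00 -8.0000e-04  1.4370e-01] shift [ 4.772 -9.253  1.29 ] rot [ 6.000e-02 -1.000e-02 -6.826e+01] t 2.33
```

```bash
python3 -m creep '4.7 -9.2 1.2 0 0 -68 0;4.7 -9.2 1.2 0 0 -68 0;4.7 -9.2 1.2 0 0 -68 0;4.7 -9.2 1.2 0 0 -68 0;4.7 -9.2 1.2 0 0 -68 0;4.7 -9.2 1.2 0 0 -68 0;4.7 -9.2 1.2 0 0 -68 0;4.7 -9.2 1.2 0 0 -68 0;4.7 -9.2 1.2 0 0 -68 0;4.7 -9.2 1.2 0 0 -68 0'
python3 -m creep '0 0 0 0 0 0 0;0 0 0 0 0 0 0;0 0 0 0 0 0 0'
python3 - <<'E'
from h import *
import pickle
c=np.array([682.5,176.9]);yaw=np.radians(-13.5);g=c-84*np.array([np.cos(yaw),np.sin(yaw)])
move([g[0]-40*np.cos(yaw),g[1]-40*np.sin(yaw),180],np.pi/2+yaw)
move([g[0]-0*np.cos(yaw),g[1]-0*np.sin(yaw),60],np.pi/2+yaw)
D={n:ctrl.get_image(n) for n in("top","side")};pickle.dump(D,open("D1.pkl","wb"))
crop(D["top"]["img"],170,80,290,200,5,"pics/t5.png");crop(D["side"]["img"],120,130,260,250,5,"pics/s5.png")
E
```

```text
clock: 3.17
eef_pos: [561.8, 202.7, 183.1]
tool_rot: [3.141, -0.0, 1.33]
force: [0.1, 0.1, 0.4]
width: 85.3
clock: 3.42
eef_pos: [560.9, 200.1, 182.9]
tool_rot: [-3.141, 0.001, 1.324]
force: [0.4, -0.8, 0.1]
width: 85.6
now [560.9 200.1 182.9] [-3.1412e+00  1.5000e-03  1.3243e+00] shift [ 0.146 -0.011  0.073] rot [-0.02  0.08 -0.62] t 3.42
now [560.9 200.1 182.9] [-3.1412e+00  1.5000e-03  1.3243e+00] shift [0.161 0.99  3.073] rot [-0.02  0.08 -0.62] t 3.42
```

View pics/t5.png

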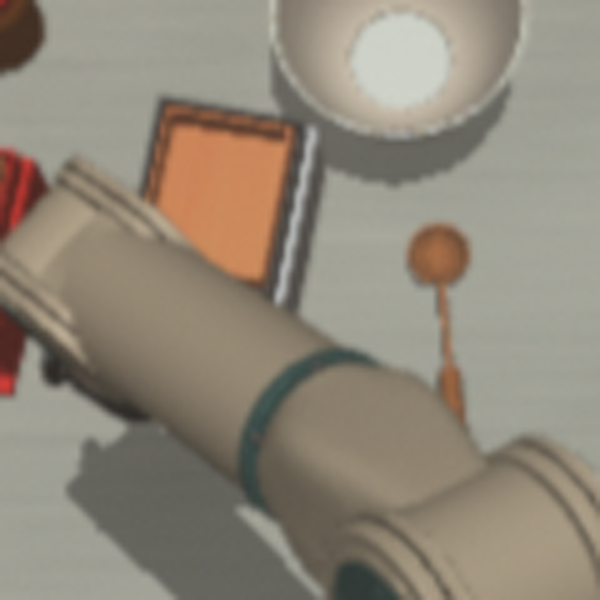

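View pics/s5.png

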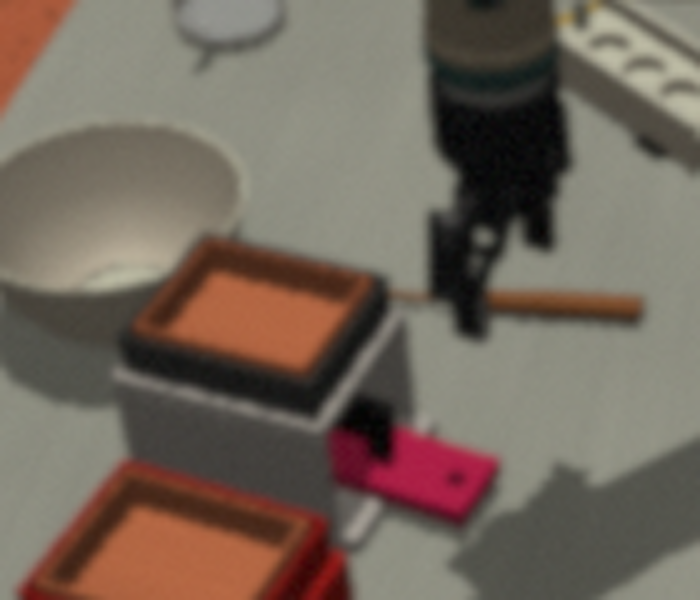

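```bash
python3 -m creep '0.15 0 0 0 0 -0.6 0;0.15 0.5 1 0 0 -0.6 0;0.15 1 2 0 0 -0.6 0;0.15 1 3 0 0 -0.6 0;0.15 1 3 0 0 -0.6 0;0.15 1 3 0 0 -0.6 0'
python3 - <<'E'
from h import *
import pickle
c=np.array([682.5,176.9]);yaw=np.radians(-13.5);g=c-84*np.array([np.cos(yaw),np.sin(yaw)])
move([*g,9],np.pi/2+yaw)
print(ctrl.read_state()["qpos"].round(2))
D={n:ctrl.get_image(n) for n in("side",)}
crop(D["side"]["img"],120,130,260,250,5,"pics/s6.png")
E
```

```text
clock: 4.02
eef_pos: [599.7, 195.3, 61.1]
tool_rot: [-3.137, 0.003, 1.334]
force: [-0.4, -0.1, 0.9]
width: 85.3
now [599.7 195.3  61.1] [-3.1371  0.0032  1.3343] shift [0.039 0.027 1.302] rot [-0.26  0.19 -0.05] t 4.02
[-0.05  0.87 -0.53  1.69  0.59  0.76  0.46]
```

View pics/s6.png

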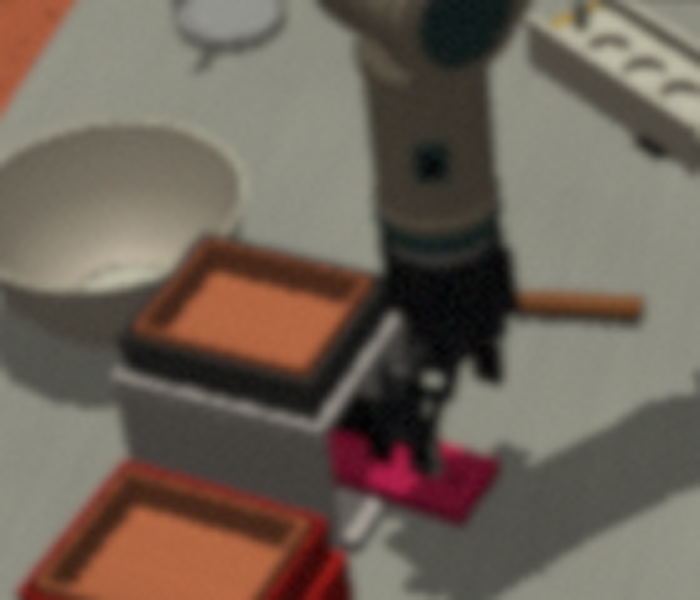

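```bash
python3 -m creep '0.04 0.03 0.7 0 0 0 0;0.04 0.03 1.3 0 0 0 0;0.04 0.03 1.3 0 0 0 0;0.04 0.03 1.3 0 0 0 0'
python3 - <<'E'
from h import *
D={n:ctrl.get_image(n) for n in("side",)}
c=cam(D["side"]);s=ctrl.read_state();R=Ro.from_euler("xyz",s["tool_rot"])
im=D["side"]["img"].copy()
crop(D["side"]["img"],140,180,240,250,7,"pics/s7.png")
for w in(-49,49): print(((proj(c,s["eef_pos"]+R.apply([w,0,-13]))-[140,180])*7).round())
E
```

```text
clock: 4.4
eef_pos: [603.4, 198.9, 13.3]
tool_rot: [3.14, -0.001, 1.336]
force: [0.4, 0.3, 0.1]
width: 85.6
[[537. 250.]]
[[445. 387.]]
```

View pics/s7.png

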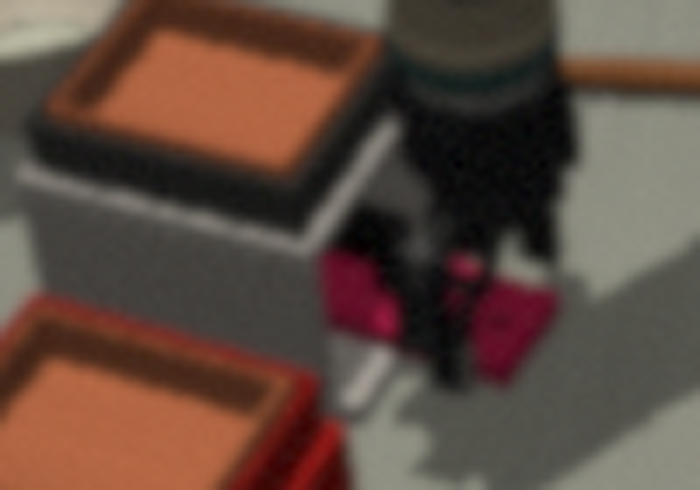

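```bash
python3 -m creep '0 0 0 0 0 0 0.2;0 0 0 0 0 0 0.2'
python3 - <<'E'
from h import *
move([600.8,196.5,9],np.radians(76.5))
print(ctrl.read_state()["force"])
E
```

```text
clock: 4.62
eef_pos: [604.4, 199.0, 13.8]
tool_rot: [3.139, -0.002, 1.335]
force: [0.2, -0.4, -0.9]
width: 68.6
now [604.4 199.   13.8] [ 3.1385e+00 -2.3000e-03  1.3352e+00] shift [-0.081 -0.073  0.119] rot [ 0.17 -0.13  0.  ] t 4.62
[ 0.22992253 -0.36717194 -0.87456333]
```

```bash
python3 -m creep '-0.08 -0.07 0.12 0 0 0 0.2;-0.08 -0.07 0.12 0 0 0 0.2;-0.08 -0.07 0.12 0 0 0 0.2'
python3 - <<'E'
from h import *
move([600.8,196.5,9],np.radians(76.5))
E
```

```text
clock: 4.87
eef_pos: [599.2, 195.3, 6.6]
tool_rot: [-3.141, 0.001, 1.335]
force: [0.9, 0.1, -0.1]
width: 68.5
now [599.2 195.3   6.6] [-3.1413e+00  6.0000e-04  1.3352e+00] shift [ 0.04   0.033 -0.061] rot [-0.02  0.04 -0.  ] t 4.87
```

```bash
python3 -m creep '0.02 0.02 -0.04 0 0 0 0.2;0.02 0.02 -0.04 0 0 0 1;0.02 0.02 -0.04 0 0 0 1;0.02 0.02 -0.04 0 0 0 1;0.02 0.02 -0.04 0 0 0 1;0.02 0.02 -0.04 0 0 0 1'
python3 - <<'E'
from h import *
import pickle
move([600.8,196.5,9],np.radians(76.5))
s=ctrl.read_state();print(s["force"],s["torque"])
D={n:ctrl.get_image(n) for n in("side",)}
crop(D["side"]["img"],140,180,240,250,7,"pics/s8.png")
E
```

```text
clock: 5.37
eef_pos: [600.9, 196.6, 8.6]
tool_rot: [3.141, -0.001, 1.335]
force: [-0.4, -0.4, 4.2]
width: 54.2
now [600.9 196.6   8.6] [ 3.1408e+00 -7.0000e-04  1.3353e+00] shift [-0.003 -0.001 -0.01 ] rot [ 0.05 -0.04  0.01] t 5.37
[-0.43681281 -0.35502569  4.21542846] [-0.02123334 -0.1245376  -0.01481992]
```

View pics/s8.png

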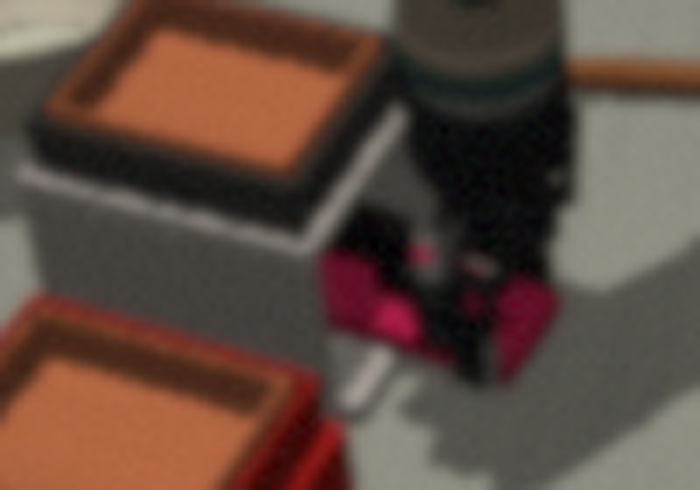

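```bash
python3 -m creep '0 0 -0.1 0 0 0 1;0 -0.3 -0.1 0 0 0 1;0 -0.7 -0.1 0 0 0 1;0 -1.2 -0.1 0 0 0 1;0 -1.7 -0.1 0 0 0 1;0 -2.2 -0.1 0 0 0 1;0 -2.2 -0.1 0 0 0 1'
python3 - <<'E'
from h import *
move([600.8,196.5,9],np.radians(76.5))
s=ctrl.read_state();print(s["force"],s["torque"])
D={n:ctrl.get_image(n) for n in("side",)}
crop(D["side"]["img"],140,160,260,250,6,"pics/s9.png")
E
```

```text
clock: 6.0
eef_pos: [509.2, 217.9, 11.5]
tool_rot: [-3.136, 0.003, 1.34]
force: [-0.9, 0.3, -2.2]
width: 54.6
now [509.2 217.9  11.5] [-3.1357e+00  2.6000e-03  1.3397e+00] shift [0.005 2.353 0.049] rot [-0.34  0.15  0.26] t 6.0
[-0.8560661   0.27077809 -2.23454869] [0.08219389 0.26298465 0.07040069]
```

View pics/s9.png

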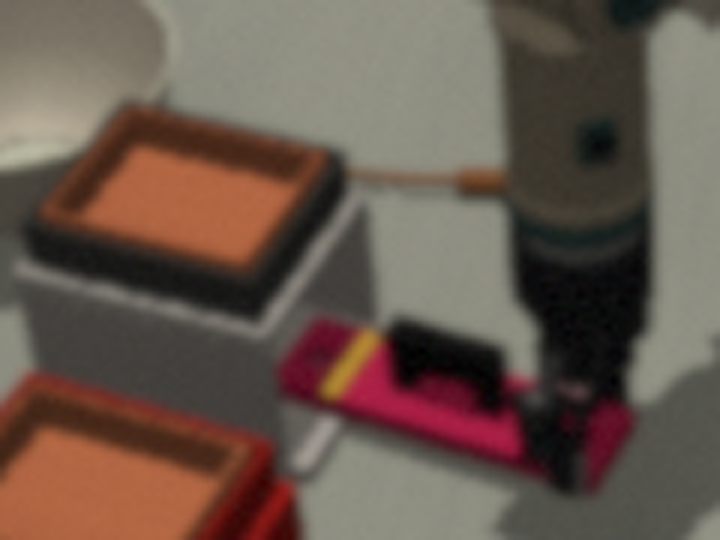

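```bash
python3 -m creep '0 -0.5 0 0 0 0 1;0 -1 0 0 0 0 1;0 -1.5 0 0 0 0 1;0 -1.9 0 0 0 0 1;0 -1.9 0 0 0 0 1;0 -1.9 0 0 0 0 1'
python3 - <<'E'
from h import *
move([433,235,0],np.radians(76.5))
s=ctrl.read_state();print(s["force"],s["torque"])
D={n:ctrl.get_image(n) for n in("side",)}
crop(D["side"]["img"],160,160,280,250,6,"pics/s10.png")
E
```

```text
clock: 6.55
eef_pos: [441.0, 234.7, 11.9]
tool_rot: [-3.142, 0.001, 1.336]
force: [0.3, -0.5, -2.8]
width: 54.5
now [441.  234.7  11.9] [-3.1415e+00  5.0000e-04  1.3363e+00] shift [-0.039 -0.198  0.298] rot [-0.    0.03  0.07] t 6.55
[ 0.3009137  -0.47841202 -2.78907154] [0.09292151 0.14335541 0.00421808]
```

View pics/s10.png

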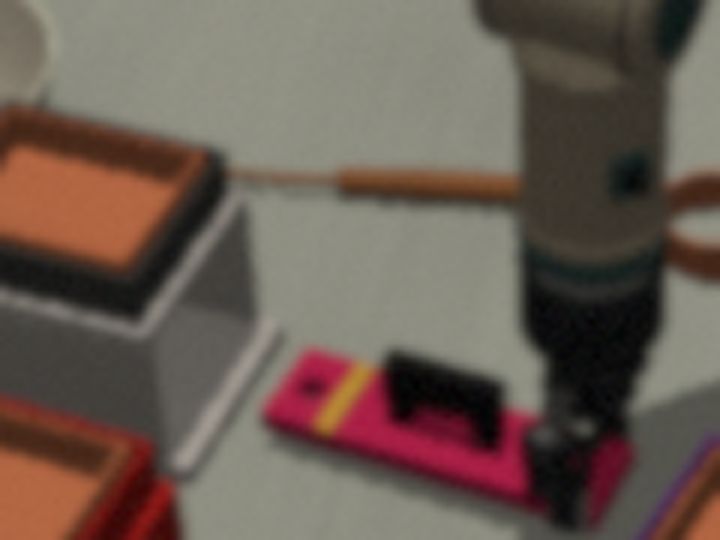

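```bash
python3 -m creep '0 -0.3 0 0 0 0 1;0 -0.4 0.1 0 0 0 1;0 -0.4 0.2 0 0 0 1;0 -0.4 0.2 0 0 0 1;0 -0.4 0.2 0 0 0 1'
python3 -m creep '0 0 0.1 0 0 0 1;0 0 0.1 0 0 0 1;0 0 0.1 0 0 0 1'
python3 - <<'E'
from h import *
move([433,235,0],np.radians(76.5))
s=ctrl.read_state();print(s["force"],s["torque"])
E
```

```text
clock: 7.02
eef_pos: [426.2, 237.9, 3.7]
tool_rot: [3.141, 0.0, 1.335]
force: [0.4, -0.3, -2.1]
width: 54.5
clock: 7.27
eef_pos: [425.7, 238.1, -0.1]
tool_rot: [3.142, 0.0, 1.335]
force: [0.5, 0.3, -1.3]
width: 54.8
now [ 4.257e+02  2.381e+02 -1.000e-01] [3.1415e+00 2.0000e-04 1.3349e+00] shift [-0.034  0.195 -0.002] rot [ 0.    0.01 -0.02] t 7.27
[ 0.48480958  0.29840029 -1.32336104] [ 0.07400093  0.23396002 -0.06645875]
```

```bash
python3 -m creep '0 0 0.06 0 0 0 1;0 0 0.06 0 0 0 1;0 0 0.06 0 0 0 1'
python3 - <<'E'
from h import *
D={n:ctrl.get_image(n) for n in("side",)}
crop(D["side"]["img"],160,160,280,250,6,"pics/s11.png")
E
```

```text
clock: 7.52
eef_pos: [425.7, 238.3, -2.3]
tool_rot: [3.141, -0.0, 1.335]
force: [0.8, 0.1, -1.3]
width: 54.3
```

View pics/s11.png

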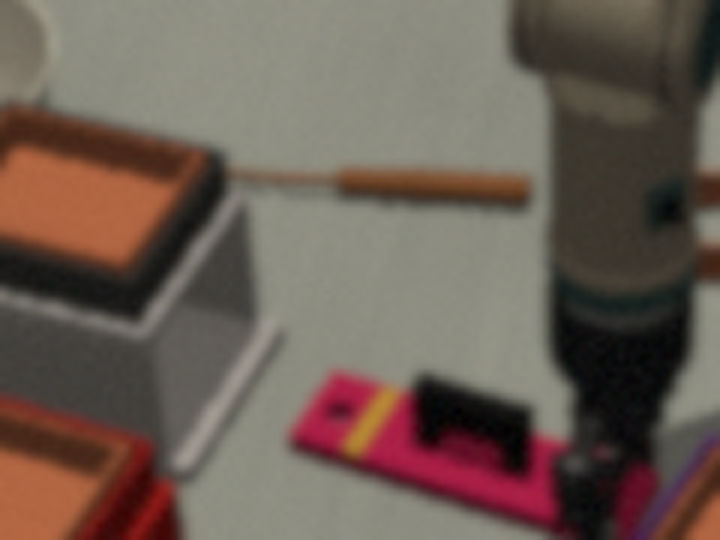

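```bash
python3 -m creep '0 0 0 0 0 0 0.2;0 0 0 0 0 0 0.2;0 0 0 0 0 0 0;0 0 0 0 0 0 0;0 0 0 0 0 0 0'
python3 -m creep '0 0 -0.5 0 0 0 0;0 0 -1.5 0 0 0 0;0 0 -2.5 0 0 0 0;0 0 -3 0 0 0 0;0 0 -3 0 0 0 0;0 0 -3 0 0 0 0'
python3 - <<'E'
from h import *
import pickle
D={n:ctrl.get_image(n) for n in("side","top")};pickle.dump(D,open("D2.pkl","wb"))
crop(D["side"]["img"],160,160,280,250,6,"pics/s12.png")
crop(D["top"]["img"],140,120,270,220,6,"pics/t12.png")
print(ctrl.read_state()["clock"])
E
```

```text
clock: 7.98
eef_pos: [425.5, 238.4, -2.2]
tool_rot: [3.141, -0.0, 1.335]
force: [-0.0, 0.1, 0.6]
width: 85.5
clock: 8.48
eef_pos: [426.3, 238.4, 118.9]
tool_rot: [3.139, -0.002, 1.334]
force: [-0.2, -0.8, -0.1]
width: 85.1
8.5833
```

View pics/s12.png

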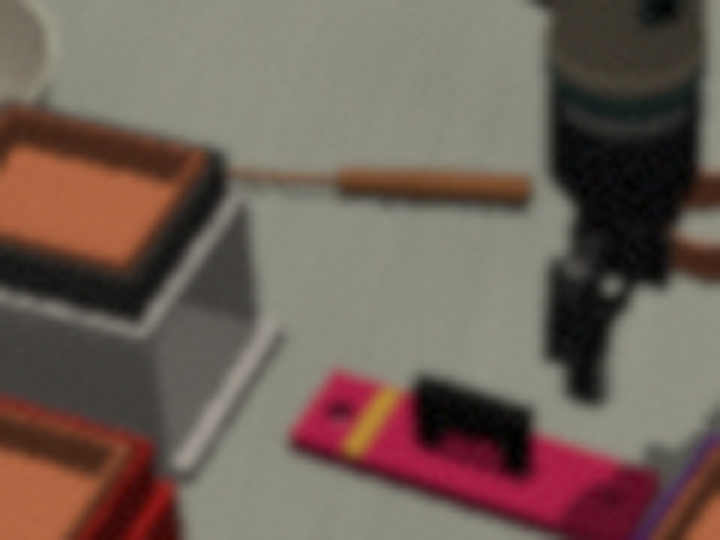

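View pics/t12.png

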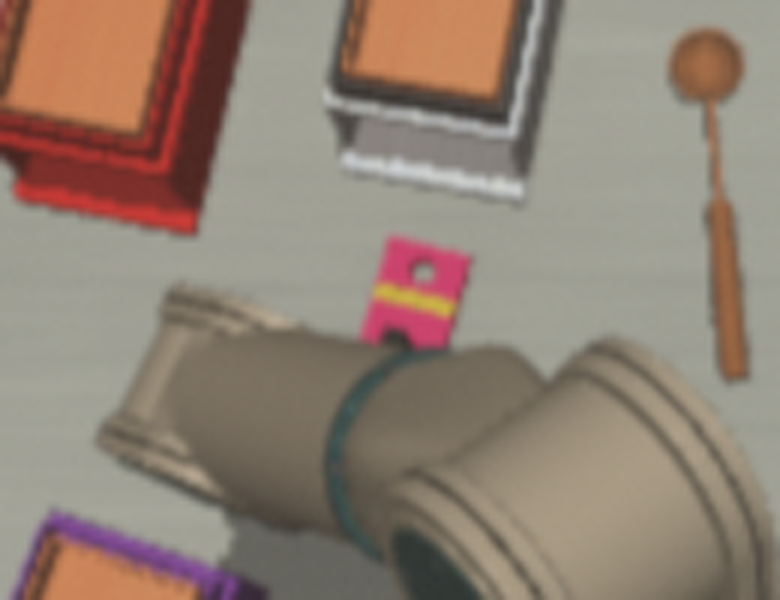

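Run:
```python
from h import *
import pickle
D=pickle.load(open("D2.pkl","rb"));t=cam(D["top"]);s=cam(D["side"])
T=((423+.5)/6-.5+140,(271+.5)/6-.5+120); S=((342+.5)/6-.5+160,(410+.5)/6-.5+160)
h=tri([ray(t,T),ray(s,S)]);print(h,onz(t,T,14))
yaw=np.radians(-13.5);print(h[:2]-82*np.array([np.cos(yaw),np.sin(yaw)]))
o=[(507.4,218.7,yaw,0,COVER)]
overlay(D["side"],o,160,160,280,250,6,"pics/s13.png")
overlay(D["top"],o,140,120,270,220,6,"pics/t13.png")
```

```text
[584.82685122 194.74913957  13.03657853] [584.78643616 194.64918375  14.        ]
[505.09251774 213.89165941]
```

View pics/s13.png

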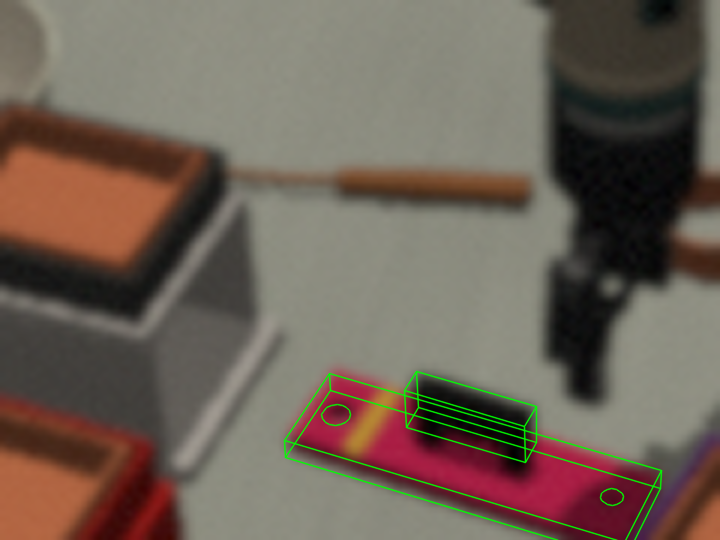

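View pics/t13.png

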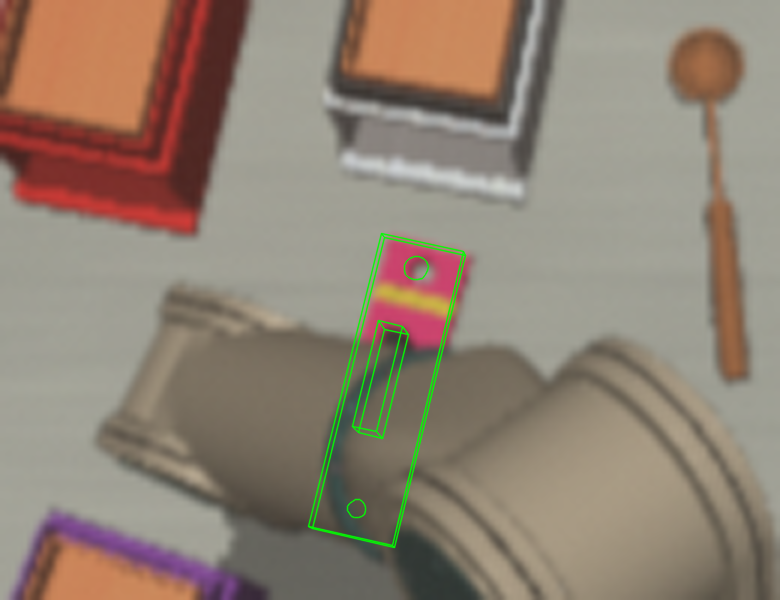

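Run:
```python
from h import *
move([505.6,215,110],np.radians(76.5))
```

```text
now [425.1 237.6 117.1] [-3.141e+00  1.300e-03  1.335e+00] shift [-0.079  2.09   0.176] rot [-0.04  0.07 -0.01] t 8.58
```

```bash
python3 -m creep '-0.08 1 0.1 0 0 0 0;-0.08 2.09 0.18 0 0 0 0;-0.08 2.09 0.18 0 0 0 0;-0.08 2.09 0.18 0 0 0 0;-0.08 2.09 0.18 0 0 0 0'
python3 - <<'E'
from h import *
move([505.6,215,26],np.radians(76.5))
D={n:ctrl.get_image(n) for n in("side",)}
crop(D["side"]["img"],160,160,280,250,6,"pics/s14.png")
E
```

```text
clock: 9.0
eef_pos: [504.5, 215.4, 109.0]
tool_rot: [-3.139, 0.002, 1.335]
force: [-0.2, 0.4, -0.4]
width: 85.2
now [504.5 215.4 109. ] [-3.1385e+00  1.7000e-03  1.3352e+00] shift [-1.000e-03  3.500e-02  2.074e+00] rot [-0.17  0.09  0.  ] t 9.0
```

View pics/s14.png

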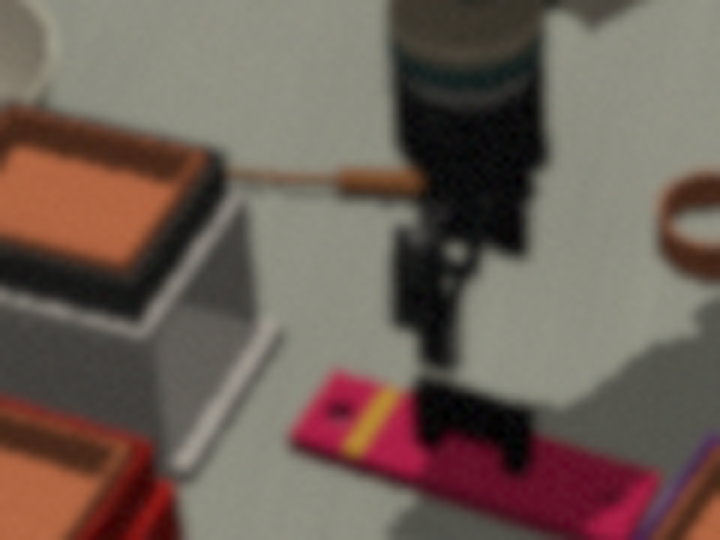

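```bash
python3 -m creep '0 0.03 0.8 0 0 0 0;0 0.03 1.6 0 0 0 0;0 0.03 2.07 0 0 0 0;0 0.03 2.07 0 0 0 0;0 0.03 2.07 0 0 0 0.3;0 0.03 2.07 0 0 0 0.3'
python3 - <<'E'
from h import *
move([505.6,215,26],np.radians(76.5))
D={n:ctrl.get_image(n) for n in("side",)}
crop(D["side"]["img"],160,160,280,250,6,"pics/s15.png")
E
```

```text
clock: 9.55
eef_pos: [506.9, 216.6, 28.8]
tool_rot: [3.141, -0.001, 1.337]
force: [-0.8, -0.2, 0.2]
width: 64.2
now [506.9 216.6  28.8] [ 3.1412e+00 -1.0000e-03  1.3369e+00] shift [-0.046 -0.022  0.069] rot [ 0.02 -0.06  0.1 ] t 9.55
```

View pics/s15.png

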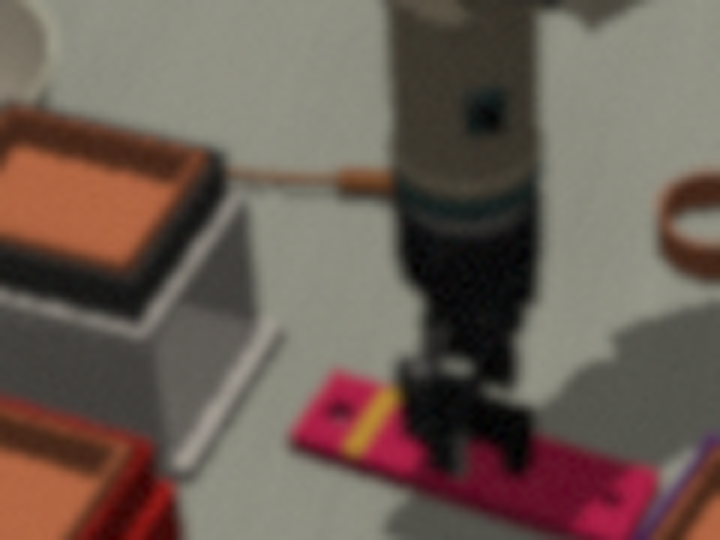

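```bash
python3 -m creep '-0.04 -0.02 0.05 0 0 0 0.3;-0.04 -0.02 0.05 0 0 0 0.5;-0.04 -0.02 0.05 0 0 0 1;-0.04 -0.02 0.05 0 0 0 1;-0.04 -0.02 0.05 0 0 0 1;-0.04 -0.02 0.05 0 0 0 1;-0.04 -0.02 0.05 0 0 0 1;-0.04 -0.02 0.05 0 0 0 1'
python3 - <<'E'
from h import *
move([505.6,215,26],np.radians(76.5))
s=ctrl.read_state();print(s["force"],s["torque"])
D={n:ctrl.get_image(n) for n in("side",)}
crop(D["side"]["img"],160,160,280,250,6,"pics/s16.png")
E
```

```text
clock: 10.27
eef_pos: [506.5, 214.6, 26.3]
tool_rot: [3.141, -0.001, 1.336]
force: [-0.5, 0.9, 6.2]
width: 15.3
now [506.5 214.6  26.3] [ 3.1406e+00 -1.0000e-03  1.3355e+00] shift [ 0.005 -0.025  0.007] rot [ 0.06 -0.06  0.02] t 10.27
[-0.47507959  0.93875988  6.185567  ] [-0.02310894  0.00924769 -0.03213407]
```

View pics/s16.png

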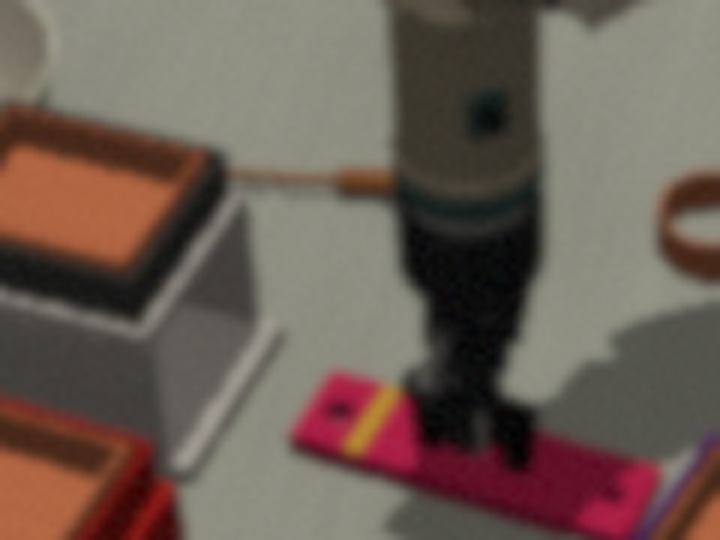

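```bash
python3 -m creep '0 0 -0.5 0 0 0 1;0 0 -1.5 0 0 0 1;0 0 -2.5 0 0 0 1;0 0 -3 0 0 0 1;0 0 -3 0 0 0 1'
python3 - <<'E'
from h import *
import pickle
move([550.7,-289.1,140],np.radians(50.1))
s=ctrl.read_state();print(s["force"],s["torque"])
D={n:ctrl.get_image(n) for n in("side","top")};pickle.dump(D,open("D3.pkl","wb"))
crop(D["side"]["img"],160,130,280,250,5,"pics/s17.png")
crop(D["top"]["img"],140,120,270,220,6,"pics/t17.png")
E
```

```text
clock: 10.73
eef_pos: [508.2, 215.4, 149.7]
tool_rot: [3.136, -0.005, 1.335]
force: [0.2, 1.2, -2.1]
width: 15.2
now [508.2 215.4 149.7] [ 3.136  -0.0046  1.335 ] shift [-12.017   3.979   0.209] rot [ 0.26 -0.33 26.39] t 10.73
[ 0.19060512  1.15471308 -2.13245781] [ 0.01753281 -0.00756338  0.01484123]
```

View pics/s17.png

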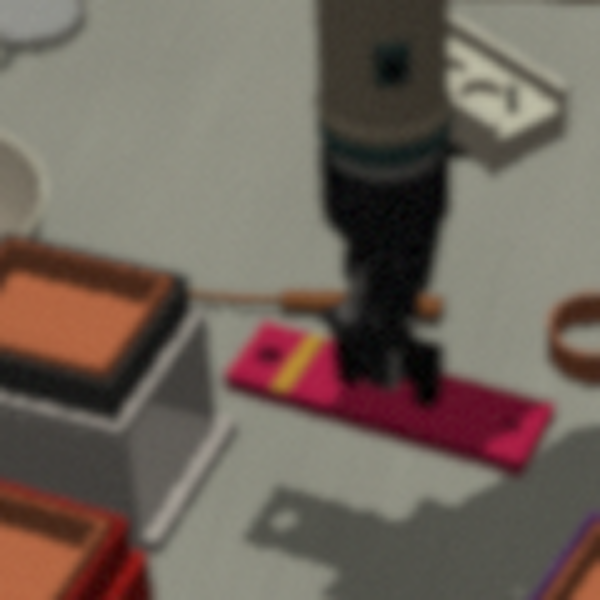

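```bash
python3 -m creep '-0.5 0.1 0 0 0 1 1;-1.3 0.4 0 0 0 3 1;-2.2 0.7 0 0 0 5 1;-3.1 1.0 0 0 0 7 1;-4 1.3 0 0 0 9 1;-4.9 1.6 0 0 0 11 1;-5.8 1.9 0 0 0 13 1;-6.7 2.2 0 0 0 15 1;-7.6 2.5 0 0 0 17 1;-8.5 2.8 0 0 0 19 1'
python3 - <<'E'
from h import *
move([550.7,-289.1,140],np.radians(50.1))
E
```

```text
clock: 11.67
eef_pos: [533.5, -144.6, 143.2]
tool_rot: [-3.137, 0.002, 1.002]
force: [1.0, 0.7, -2.6]
width: 15.1
now [ 533.5 -144.6  143.2] [-3.1370e+00  2.0000e-03  1.0019e+00] shift [-2.811  2.309  0.074] rot [-0.26  0.13  7.31] t 11.67
```

```bash
python3 -m creep '-0.8 0.7 0 0 0 2.5 1;-1.6 1.3 0 0 0 4.5 1;-2.3 1.9 0 0 0 6.5 1;-2.7 2.2 0 0 0 7.3 1;-2.8 2.3 0.05 0 0 7.3 1;-2.8 2.3 0.05 0 0 7.3 1;-2.8 2.3 0.05 0 0 7.3 1;-2.8 2.3 0.05 0 0 7.3 1'
python3 - <<'E'
from h import *
import pickle
move([550.7,-289.1,140],np.radians(50.1))
D={n:ctrl.get_image(n) for n in("side","top")};pickle.dump(D,open("D4.pkl","wb"))
crop(D["side"]["img"],190,90,310,180,6,"pics/s18.png")
crop(D["top"]["img"],280,110,390,210,6,"pics/t18.png")
E
```

```text
clock: 12.33
eef_pos: [552.6, -283.8, 142.6]
tool_rot: [-3.139, -0.001, 0.879]
force: [0.4, 0.8, -3.0]
width: 15.1
now [ 552.6 -283.8  142.6] [-3.1386e+00 -6.0000e-04  8.7940e-01] shift [-0.132  0.048  0.065] rot [-0.17 -0.04  0.29] t 12.33
```

View pics/s18.png

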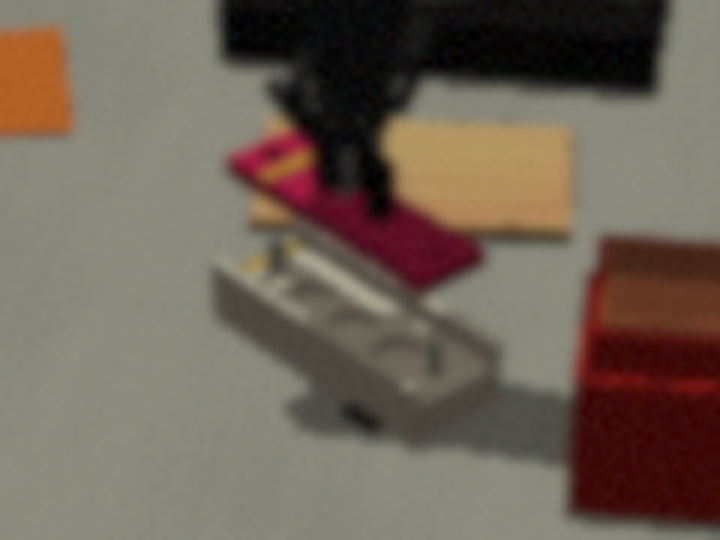

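View pics/t18.png

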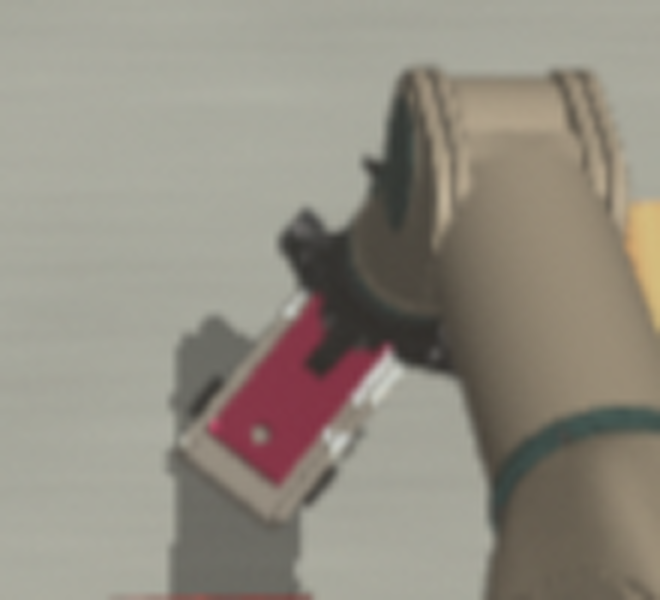

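Run:
```python
from h import *
import pickle
D=pickle.load(open("D4.pkl","rb"));t=cam(D["top"]);s=cam(D["side"])
T=lambda u,v:((u+.5)/6-.5+280,(v+.5)/6-.5+110);S=lambda u,v:((u+.5)/6-.5+190,(v+.5)/6-.5+90)
tc=np.array([552.6,-283.8]);yaw=0.8794-np.pi/2
print("pred small",tc-82*np.array([np.cos(yaw),np.sin(yaw)]),"big",tc+82*np.array([np.cos(yaw),np.sin(yaw)]))
print(onz(t,T(260,434),130.3),onz(s,S(272,155),130.3))
for n,P,a,b in [("c1",(-100,28),(207,427),None),("c2",(-100,-28),(278,487),(487,258))]:
    print(n,pose(*tc,yaw,[[*P,0]]),onz(t,T(*a),130.3), b and tri([ray(t,T(*a)),ray(s,S(*b))]))
o=[(*tc,yaw,142.6-26.3,COVER)]
overlay(D["side"],o,190,90,310,180,6,"pics/s19.png")
overlay(D["top"],o,280,110,390,210,6,"pics/t19.png")
```

```text
pred small [ 489.43077114 -231.51569523] big [ 615.76922886 -336.08430477]
[ 488.85721274 -229.45231753  130.3       ] [ 615.73594127 -330.8172698   130.3       ]
c1 [[ 493.41753229 -198.46867213    0.        ]] [ 493.66232454 -197.5877032   130.3       ] None
c2 [[ 457.71117781 -241.6086333     0.        ]] [ 456.23826457 -239.05228163  130.3       ] [ 457.64022268 -240.47786518  121.84176193]
```

View pics/s19.png

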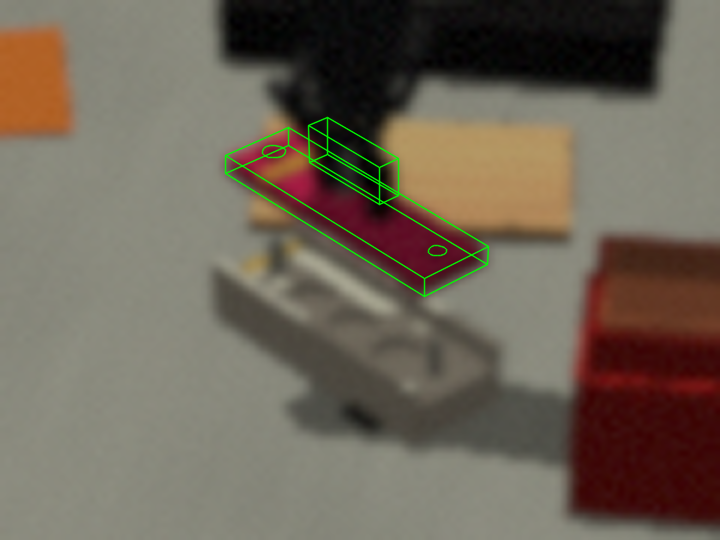

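View pics/t19.png

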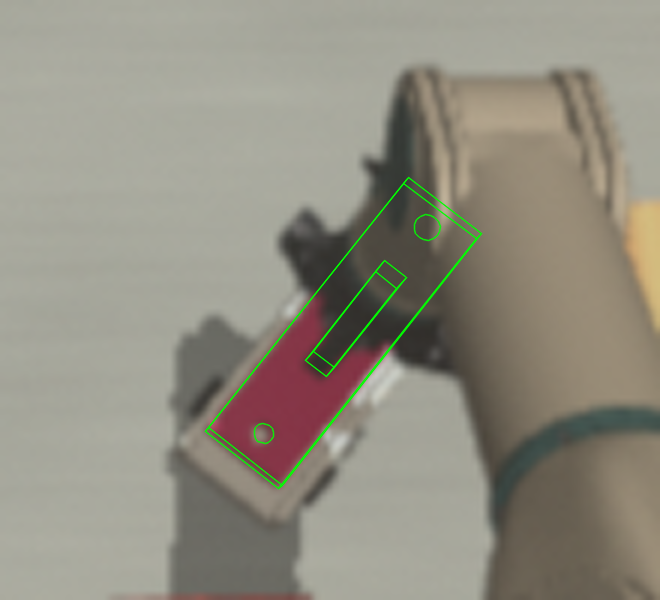

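Run:
```python
from h import *
import pickle
from scipy.optimize import minimize
from scipy.ndimage import map_coordinates,gaussian_filter
D=pickle.load(open("D0.pkl","rb"))
def fit(n,segs,p0,M=1):
    d=D[n];c=cam(d);g=gaussian_filter(d["img"].astype(float),(0.8,0.8,0))
    gy,gx=np.gradient(g,axis=(0,1));G=np.sqrt((gx**2+gy**2).sum(2))
    t=np.linspace(.04,.96,60)[:,None]
    def cost(q):
        v=0
        for a,b in segs:
            P=np.array(a)*(1-t)+np.array(b)*t
            uv=proj(c,pose(p0[0]+q[0],p0[1]+q[1],p0[2]+q[2]/100,P))
            v-=map_coordinates(G,[uv[:,1],uv[:,0]],order=1).mean()
        return v
    best=min((minimize(cost,[a,b,e],method="Nelder-Mead",options=dict(initial_simplex=np.array([[a,b,e]]*4)+np.vstack([np.zeros(3),np.eye(3)*1.5]))) for a in(-3,0,3) for b in(-3,0,3) for e in(-1,1)),key=lambda r:r.fun)
    print(n,np.r_[p0[0]+best.x[0],p0[1]+best.x[1],p0[2]+best.x[2]/100],best.fun,cost([0,0,0]))
p0=(550.7,-289.1,-0.6962)
# top cam sees -: outer rim, foot edge at -x end, right side foot
A=lambda y,z:((-105,y,z),(105,y,z)); B=lambda x,z:((x,-42,z),(x,42,z))
fit("top",[A(42,48),A(-42,48),B(-105,48)],p0)
fit("top",[A(42,48),A(-42,48),B(-105,0),((105,-34,30),(105,34,30))],p0)
fit("top",[A(42,48),A(-42,48),((105,-34,30),(105,34,30))],p0)
fit("side",[A(42,48),A(-42,48),A(42,0),B(-105,0),((-105,-34,30),(-105,34,30))],p0)
```

```text
top [ 550.49254689 -288.91980906   -0.69685371] -112.4885431983672 -112.35796737071645
top [ 557.57536987 -294.89727792   -0.6972497 ] -119.10047189776118 -108.50717156960096
top [ 542.17835889 -282.04920921   -0.69686105] -96.37086681609782 -82.85888401885208
side [ 555.67836814 -284.89126119   -0.71082957] -165.1354252497386 -144.35340052051748
```

Run:
```python
from h import *
move([552,-291.4,95],0.874)
```

```text
now [ 553.1 -284.3  143.4] [-3.1403e+00 -5.0000e-04  8.7950e-01] shift [-0.156  0.094  1.211] rot [-0.08 -0.03  0.31] t 12.43
```

```bash
python3 -m creep '-0.15 0.09 0.4 0 0 0.3 1;-0.15 0.09 0.8 0 0 0.3 1;-0.15 0.09 1.1 0 0 0.3 1;-0.15 0.09 1.2 0 0 0.3 1;-0.15 0.09 1.2 0 0 0.3 1;-0.15 0.09 1.2 0 0 0.3 1'
python3 - <<'E'
from h import *
import pickle
move([552,-291.4,95],0.874)
D={n:ctrl.get_image(n) for n in("side","top")};pickle.dump(D,open("D5.pkl","wb"))
crop(D["side"]["img"],200,90,300,180,8,"pics/s20.png")
crop(D["top"]["img"],290,130,370,205,8,"pics/t20.png")
E
```

```text
clock: 12.93
eef_pos: [552.4, -292.8, 96.0]
tool_rot: [3.141, -0.001, 0.872]
force: [-0.6, -0.4, -2.3]
width: 15.0
now [ 552.4 -292.8   96. ] [ 3.1414e+00 -6.0000e-04  8.7210e-01] shift [ 0.019 -0.03   0.026] rot [ 0.01 -0.03 -0.11] t 12.93
```

View pics/s20.png

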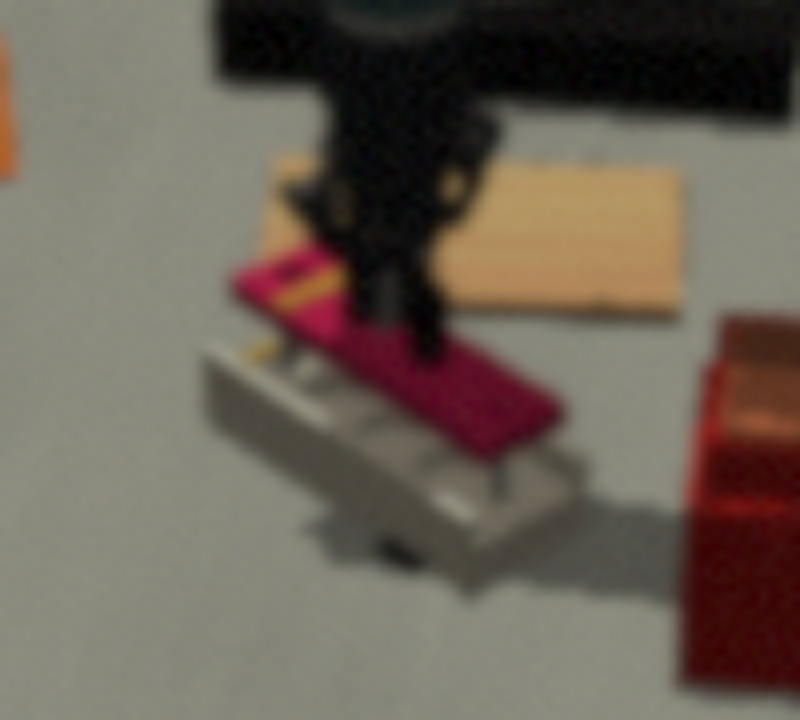

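View pics/t20.png

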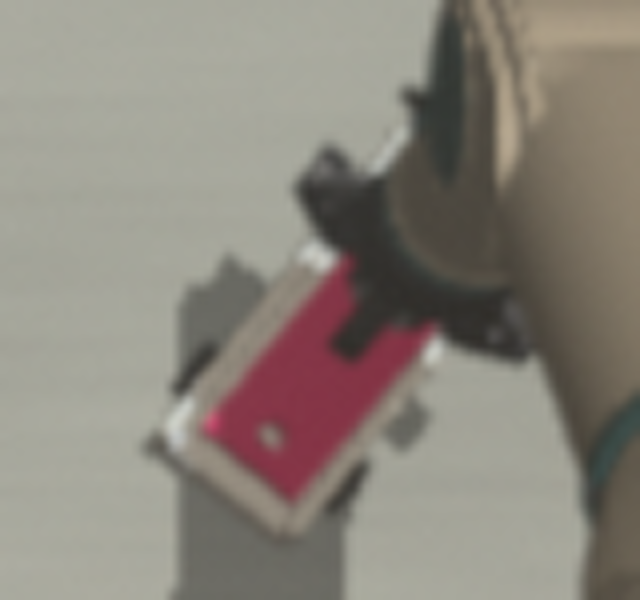

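Run:
```python
from h import *
import pickle
D=pickle.load(open("D5.pkl","rb"))
yb=-0.697;yc=0.8721-np.pi/2
o=[(551.4,-289.7,yb,0,BASE),(552.4-.6,-292.8+1.8,yc,96-26.3,COVER)]
for n in D:
    D[n]["img"]=np.clip(D[n]["img"].astype(float)*1.6,0,255).astype(np.uint8)
overlay(D["side"],o,210,115,290,185,9,"pics/s21.png")
overlay(D["top"],o,300,140,370,205,9,"pics/t21.png")
crop(D["side"]["img"],210,115,290,185,9,"pics/s22.png")
crop(D["top"]["img"],300,140,370,205,9,"pics/t22.png")
```

```text
(no output)
```

View pics/s21.png

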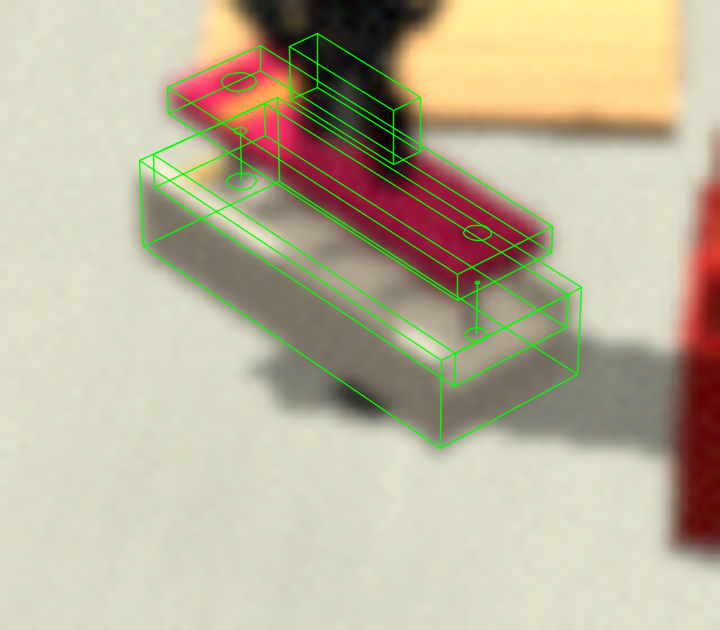

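View pics/s22.png

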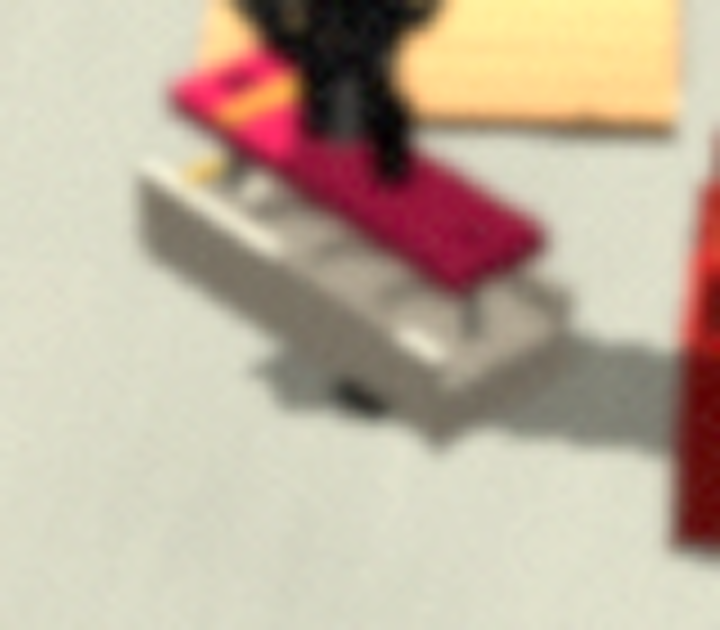

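View pics/t21.png

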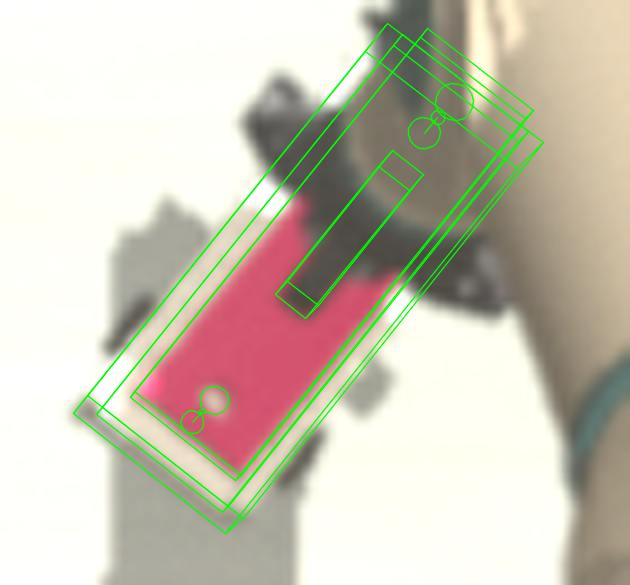

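View pics/t22.png

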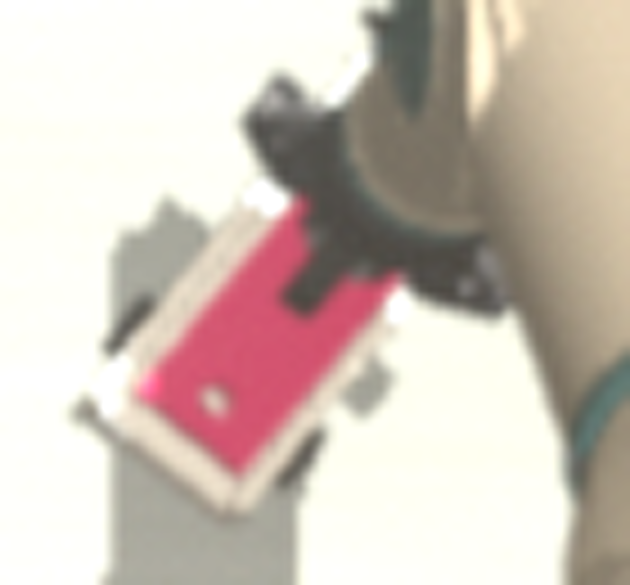

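```bash
python3 -m creep '0.02 -0.03 0.1 0 0 -0.1 1;0.02 -0.03 0.2 0 0 -0.1 1;0.02 -0.03 0.3 0 0 -0.1 1;0.02 -0.03 0.4 0 0 -0.1 1;0.02 -0.03 0.4 0 0 -0.1 1;0.02 -0.03 0.4 0 0 -0.1 1'
python3 - <<'E'
from h import *
import pickle
move([552,-291.4,56],0.874)
s=ctrl.read_state();print(s["force"],s["torque"])
D={n:ctrl.get_image(n) for n in("side","top")};pickle.dump(D,open("D6.pkl","wb"))
for n in D: D[n]["img"]=np.clip(D[n]["img"].astype(float)*1.5,0,255).astype(np.uint8)
crop(D["side"]["img"],210,115,290,185,9,"pics/s23.png")
crop(D["top"]["img"],300,140,370,205,9,"pics/t23.png")
E
```

```text
clock: 13.53
eef_pos: [552.2, -291.7, 79.6]
tool_rot: [3.141, -0.001, 0.873]
force: [1.1, 1.0, -1.7]
width: 14.8
now [ 552.2 -291.7   79.6] [ 3.1412e+00 -1.0000e-03  8.7340e-01] shift [ 0.002 -0.008  0.59 ] rot [ 0.02 -0.06 -0.03] t 13.53
[ 1.12390012  0.99025639 -1.71357307] [ 0.18833142 -0.35724458  0.17422588]
```

View pics/s23.png

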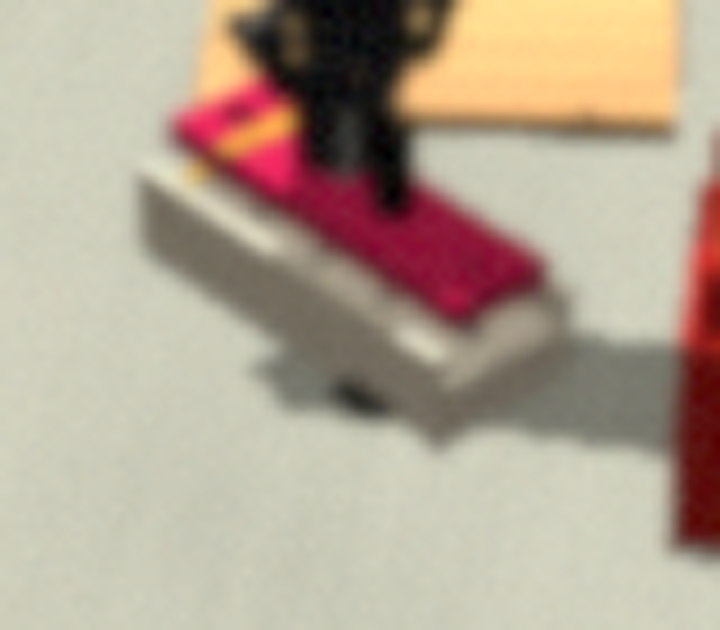

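View pics/t23.png

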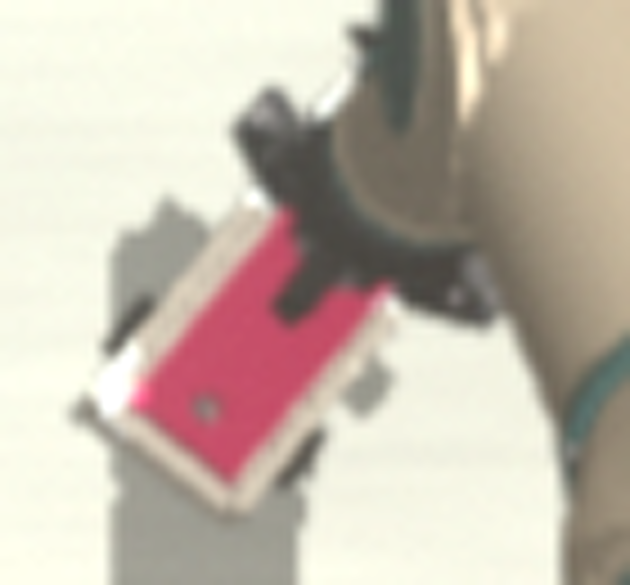

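```bash
python3 -m creep '0 0 0.1 0 0 0 1;0 0 0.15 0 0 0 1;0 0 0.15 0 0 0 1;0 0 0.15 0 0 0 1'
python3 - <<'E'
from h import *
s=ctrl.read_state();print(s["force"],s["torque"])
move([552,-291.4,56],0.874)
E
```

```text
clock: 13.97
eef_pos: [552.7, -291.3, 73.8]
tool_rot: [3.14, -0.002, 0.874]
force: [4.3, 2.9, -2.1]
width: 15.2
[ 4.27723732  2.86777968 -2.1064945 ] [ 0.65780592 -0.99669962  0.38652821]
now [ 552.7 -291.3   73.8] [ 3.1405e+00 -1.9000e-03  8.7400e-01] shift [-0.014 -0.013  0.445] rot [ 0.06 -0.11 -0.  ] t 13.97
```

```bash
python3 -m creep '0.02 0.01 0 0 0 -0.4 1;0.02 0.01 0.05 0 0 -0.4 1;0.02 0.01 0.05 0 0 -0.4 1;0.02 0.01 0.05 0 0 -0.4 1'
python3 - <<'E'
from h import *
s=ctrl.read_state();print(s["force"],s["torque"])
move([552,-291.4,56],0.874)
E
```

```text
clock: 14.3
eef_pos: [552.8, -291.4, 71.7]
tool_rot: [3.141, -0.001, 0.88]
force: [3.9, 3.7, -3.0]
width: 15.3
[ 3.91617236  3.74921799 -2.96296725] [ 0.74060402 -1.07548943  0.10881857]
now [ 552.8 -291.4   71.7] [ 3.1413e+00 -9.0000e-04  8.7970e-01] shift [-0.012 -0.015  0.392] rot [ 0.02 -0.05  0.32] t 14.3
```

```bash
python3 -m creep '0.03 0.01 0 0 0 0 1;0.04 0.01 0 0 0 0 1;0.04 0.01 0.03 0 0 0 1;0.04 0.01 0.03 0 0 0 1'
python3 - <<'E'
from h import *
s=ctrl.read_state();print(s["force"],s["torque"])
move([552,-291.4,56],0.874)
E
```

```text
clock: 14.63
eef_pos: [552.9, -291.3, 70.2]
tool_rot: [-3.141, 0.001, 0.879]
force: [1.4, 0.7, -1.3]
width: 15.7
[ 1.3572004   0.68643463 -1.25936988] [ 0.24240952 -0.44158831  0.14505284]
now [ 552.9 -291.3   70.2] [-3.1409e+00  1.2000e-03  8.7940e-01] shift [-0.016 -0.016  0.354] rot [-0.04  0.07  0.31] t 14.63
```

Lateral forces dropped to ~1.5 N; the pins are centred. Continue down.

```bash
python3 -m creep '0.02 0.01 0.08 0 0 0 1;0.02 0.01 0.16 0 0 0 1;0.02 0.01 0.2 0 0 0 1;0.02 0.01 0.2 0 0 0 1;0.02 0.01 0.2 0 0 0 1'
python3 - <<'E'
from h import *
s=ctrl.read_state();print(s["force"],s["torque"])
move([552,-291.4,56],0.874)
E
```

```text
clock: 15.05
eef_pos: [553.7, -290.8, 62.0]
tool_rot: [-3.14, 0.001, 0.879]
force: [0.3, 0.3, -2.5]
width: 15.4
[ 0.27782344  0.28420952 -2.45289042] [0.03803969 0.00963948 0.03869385]
now [ 553.7 -290.8   62. ] [-3.1404e+00  1.1000e-03  8.7920e-01] shift [-0.039 -0.022  0.15 ] rot [-0.07  0.06  0.3 ] t 15.05
```

```bash
python3 -m creep '0 0 0.07 0 0 0 1;0 0 0.14 0 0 0 1;0 0 0.14 0 0 0 1;0 0 0.14 0 0 0 1'
python3 -m creep '0 0 0.04 0 0 0 1;0 0 0.04 0 0 0 1;0 0 0.04 0 0 0 1'
python3 - <<'E'
from h import *
s=ctrl.read_state();print(s["force"],s["torque"])
move([552,-291.4,56],0.874)
E
```

```text
clock: 15.38
eef_pos: [554.3, -290.4, 56.7]
tool_rot: [-3.141, 0.0, 0.88]
force: [0.7, -0.0, -2.8]
width: 15.2
clock: 15.63
eef_pos: [554.5, -290.4, 56.3]
tool_rot: [3.141, 0.0, 0.88]
force: [-1.1, 0.7, 5.4]
width: 15.5
[-1.10734582  0.70540951  5.35577067] [0.17840118 0.55247738 0.00308769]
now [ 554.5 -290.4   56.3] [3.1412e+00 4.0000e-04 8.7970e-01] shift [-0.059 -0.034  0.008] rot [0.03 0.02 0.33] t 15.63
```

```bash
python3 -m creep '0 0 0.03 0 0 0 1;0 0 0.03 0 0 0 1;0 0 0.03 0 0 0 1'
python3 - <<'E'
from h import *
import pickle
s=ctrl.read_state();print(s["force"],s["torque"])
D={n:ctrl.get_image(n) for n in("side","top")};pickle.dump(D,open("D7.pkl","wb"))
for n in D: D[n]["img"]=np.clip(D[n]["img"].astype(float)*1.5,0,255).astype(np.uint8)
crop(D["side"]["img"],210,115,290,185,9,"pics/s24.png")
E
```

```text
clock: 15.88
eef_pos: [554.5, -290.4, 56.3]
tool_rot: [3.141, 0.001, 0.88]
force: [-5.0, 1.3, 12.9]
width: 14.8
[-5.04537917  1.31198571 12.89807037] [ 0.39307933  1.0299191  -0.05829226]
```

View pics/s24.png

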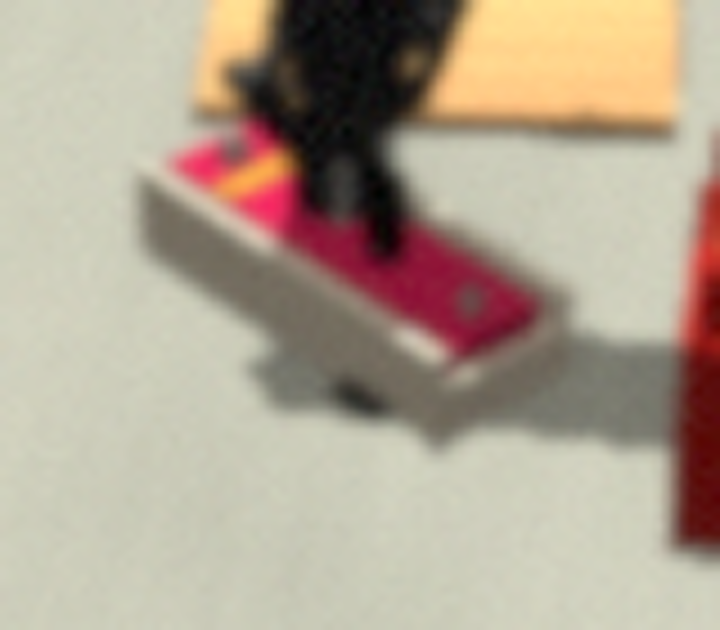

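```bash
python3 -m creep '0 0 -0.04 0 0 0 1;0 0 -0.04 0 0 0 1;0 0 -0.04 0 0 0 0.5;0 0 -0.04 0 0 0 0.2;0 0 -0.04 0 0 0 0;0 0 -0.04 0 0 0 0;0 0 -0.04 0 0 0 0;0 0 -0.04 0 0 0 0;0 0 -0.04 0 0 0 0'
python3 -m creep '0 0 -0.5 0 0 0 0;0 0 -1.5 0 0 0 0;0 0 -2.5 0 0 0 0;0 0 -3.5 0 0 0 0;0 0 -4 0 0 0 0;0 0 -4 0 0 0 0'
python3 - <<'E'
from h import *
import pickle
D={n:ctrl.get_image(n) for n in("side","top")};pickle.dump(D,open("D8.pkl","wb"))
for n in D: D[n]["img"]=np.clip(D[n]["img"].astype(float)*1.5,0,255).astype(np.uint8)
crop(D["side"]["img"],210,105,290,185,7,"pics/s25.png")
crop(D["top"]["img"],290,130,370,205,7,"pics/t25.png")
E
```

```text
clock: 16.73
eef_pos: [554.5, -290.4, 55.6]
tool_rot: [-3.142, -0.0, 0.88]
force: [0.0, -0.5, -0.1]
width: 85.5
clock: 17.23
eef_pos: [557.8, -291.2, 221.6]
tool_rot: [3.132, -0.003, 0.88]
force: [0.5, -0.5, -0.0]
width: 85.8
```

View pics/s25.png

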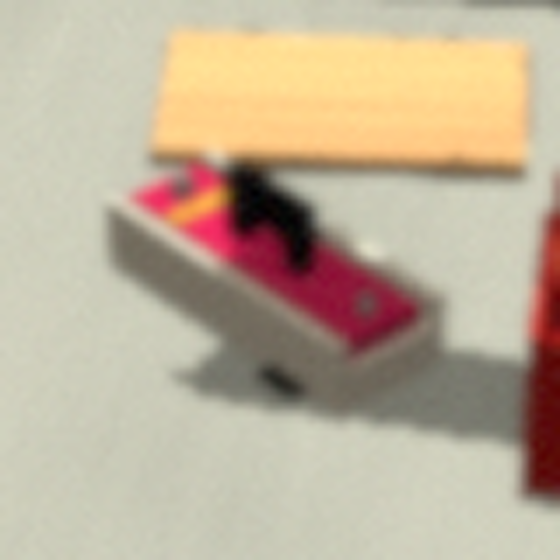

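View pics/t25.png

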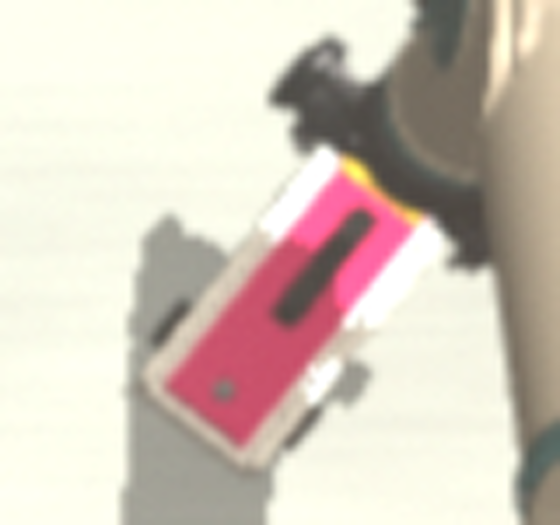

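The cover is seated inside the walls with both pins showing through their holes. The gripper is clear and the measured force is about zero, so I'm handing in.

```bash
python3 -m creep '0 0 0 0 0 0 0;0 0 0 0 0 0 0;0 0 0 0 0 0 0;0 0 0 0 0 0 0'
python3 - <<'E'
from h import *
print(ctrl.finish_job())
E
```

```text
clock: 17.67
eef_pos: [554.0, -290.1, 214.5]
tool_rot: [-3.139, 0.0, 0.88]
force: [-0.2, 0.1, -0.1]
width: 85.3
the job is handed in; nothing more can be done
None
```

I drew the cover out of the rack by its free end, set it flat on the worktop and let go. I then took it by the handle and lowered it onto the white base, yellow stripe to yellow stripe. I handed in at about 18 s of the 64 s allowed, and the hand-in gave no verdict.

- **Seating:** The cover reached bottom with the tool at 56.3 mm, the height expected for fully home, and the upward force rose to 13 N while I still held it.
- **Lowering:** Partway down the pins pushed sideways on the cover with about 5 N. I shifted and turned it slightly, and the sideways force fell to under 0.5 N before it went home.
- **After letting go:** Both pictures show the cover inside the walls. The side view shows both pins through their holes; in the top view the arm hides the big one. The gripper was open about 160 mm above, and the force read about zero.
- **Disagreements:** The side and top cameras disagreed by about 1–3 mm, and the cover appeared about 4 mm off its arm-based position before I gripped the handle. Final alignment therefore relied on pictures taken just above the base and on the forces.
- **Not measured:** I did not measure the cover's final tilt or hole-to-pin offset, nor the bystanders' positions. I drove the arm nowhere near the bystanders, and the board, spoon and cutter look unmoved in the pictures where they appear.

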